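# Seat the garlic tray under the counter grill and click the timer on

## Task

Get the garlic under the grill: push the tray, with the garlic staying in it, fully home on the grill's base plate so that it sits flush against both the fence on its left and the wall at its back. Then turn the timer knob on the sloping panel clockwise until it clicks over its detent and stays on. Leave the other things on the worktop where they are.

Things in the scene. Friction and masses are not known exactly. Their poses are not given: they have to be found in the camera images.
- grill: Open-fronted steel countertop grill, 220 deep (x) x 300 wide (y) x 182 mm tall, fixed to the worktop. Its open front looks to its own -x. Origin: on the worktop, mid-width, exactly below the hood's front edge; x to the back, y left, z up. Base plate: x -100 to 120 mm, y -150 to 150, top at z 8. Side cheeks under the hood: x 48 to 120, inner faces at y 137 and -140.
- fence (a point): Left stop: point on the inner face of the low rail along the left of the base plate, mid-length, on the plate; in the grill frame (3, 125, 8) mm, axes as the grill's. The rail runs x -92 to 98 mm, its top is at z 38. The tray's left end must lie against it.
- back_wall (a point): Back stop: point at the foot of the upright back wall's face under the hood, in the grill frame (108, 45, 8) mm, axes as the grill's. The wall is as wide as the grill. The tray's far side must lie against it.
- hood_lip (a point): Middle of the hood's lower front edge, in the grill frame (0, 0, 92) mm. The hood covers all from here backward; heater rods hang 5 mm below it. Lip 24 mm tall; from its top the control panel slopes up to the back at 35 deg from level. An upright gripper strikes the lip before the tray is home: lean the tool about 30 to 40 deg, fingertips to the back.
- tray_home (a point): Where the tray's origin lies when the tray is flush against fence and back wall: on the base plate, in the grill frame (50, 45, 8) mm, axes as the grill's. The tray's near rim then sticks out 8 mm in front of the hood lip.
- foil_tray: Open oblong food tray, 116 (x) x 160 (y) x 40 mm tall, 0.25 kg, on the base plate partly under the hood, short of its home and askew. Origin: centre of underside; x to the back wall, y to the left (to the fence). Solid faces: near wall outside at x -52 (y -62 to 62), right wall outside at y -74 (x -40 to 40; corner ears reach y -80 at x -52 to -40); walls 12 mm thick, rim at z 40.
- garlic: Whole garlic bulb, 60 mm wide, 59 tall, standing loose in the tray; it may shift in the tray but must stay in it. Origin: at its underside.
- timer_grip (a point): Grip point of the timer knob, on its axis, 37 mm off the sloping panel, 7 mm below the knob's top. z: knob axis, outward (leaning 35 deg from vertical towards the grill's front). Bar grip 14 mm wide, 42 long, 32 tall (along the axis) on a 44 mm disc; x runs along the bar, y across it (the way to pinch); both turn with the knob.
- timer (a joint): Timer knob angle, rad: 0 off, growing clockwise seen from outside the panel; falls back to 0 if let go before 0.6, snaps on to its stop at 1.2 once past that crest (over-centre, peak about 0.09 N m). At 0 the bar points straight up the slope.
- soda_can: Slim drinks can, 53 mm diameter, 134 tall, upright on the worktop to the right of the grill. Bystander. Origin: centre of its underside.
- olive_jar: Squat glass jar with a dark lid, 70 mm diameter, 86 tall. Bystander on the right. Origin: centre of its underside.
- pint_glass: Tall clear drinking glass, 86 mm diameter, 152 tall. Bystander on the right. Origin: centre of its underside.
- pepper_mill: Turned wooden pepper mill, 58 mm diameter, 170 tall. Bystander in front on the left. Origin: centre of its underside.
- keys: Bunch of keys lying flat, 101 x 122 x 8 mm. Bystander in front on the right. Origin: centre of its underside.
- mandarin: Mandarin, 58 mm diameter. Bystander left of the grill. Origin: at its underside.
There are look-alikes about, which are no part of the job. What is shaped like the garlic but pink is not meant.

How it is judged:
By the outcome, as a careful person would: the job done as asked, in the order asked, and still so for the second after the job is handed in, with the robot touching nothing.
It also fails if it takes over 59 s, if anything falls off the work surface, if the arm or the gripper's body presses on something with over 40 N, if the wrist force passes 120 N, or if a joint passes its speed limit or range.

## Robot

A 7-joint arm with a two-finger parallel gripper is mounted at the origin on a cart in front of the work surface, level with it; the furniture and walls round the work are solid. World frame = base frame: x ahead of the robot, y to its left, z up, the work surface at z = 0. Lengths are in mm, angles in rad, forces in N, time in s.
With the tool pointing down it reaches from about 400 to 850 mm from the base axis. Payload 10.4 kg.
Tool frame: the origin (TCP) lies between the finger pads; the fingertips stand robot.finger_overhang ahead of it and the grasp point (between the pads) lies 2 mm behind it (robot.finger_overhang is the distance from the TCP to the fingertips, in mm); z points along the fingers, y is the line along which they close (so a half turn about z gives the same grasp; the last joint's range is limited). The gripper opens to 85 mm and grips with 20 to 120 N. Pads are 22 mm wide; open, the fingers measure 114 mm over their backs; the gripper's body (76 mm by 85 mm) begins 54 mm behind the grasp point. The pads swing forward as they close: fully open they stand 13 mm farther back than shut.
Start: joints at [1.291, 0.332, -0.065, 1.46, 0.022, 1.35, -0.088], TCP at [158.762, -604.52, 248.338] pointing down, gripper open.
Joint ranges: [-2.6, 2.6], [-0.5, 2.12], [-1.47, 1.34], [0.16, 2.42], [-1.27, 4.41], [0.06, 2.06], [-2.6, 2.6]. Speed limits (rad/s): [2.22, 2.22, 2.79, 2.79, 3.14, 3.14, 3.14].

## Interface

Orientations are given as a unit quaternion [x, y, z, w].
In Python, from plant import robot gives the robot as it stands.
- The arm moves only by the tool apply_moves, never from a script. Its argument "deltas" is one flat list of numbers, 6 for each row, row after row: the shift along the tool's x, y, z normalised to -1 to 1, where 1 is 20 cm, then the turn, a rotation vector about the tool's x, y, z normalised to -1 to 1, where 1 is 2 rad. In form: [dx, dy, dz, rx, ry, rz, dx, dy, dz, rx, ry, rz, ...]. A call has 1 to 20 rows; each row is the pose to reach, as a shift and turn from the pose commanded when the call began, along the tool's axes at that moment; what a row does not reach only later rows make up. A row lasts 1/12 s, in which the tool goes at most 41.7 mm and 7.16 degrees, less where a joint would pass 70% of its speed; a pose out of reach is approached as far as the arm can. A call with a number of a shift or a turn outside -1 to 1 is refused whole. A call with a gripper value outside its range is refused whole. "jaw" is the opening, from -1 (shut) to 1 (fully open), set as the call begins (left out, the last holds). The fingers move at their own pace and stop on an object; "newtons" is the grip in N (left out, the last holds). Time passes only in rows, so rows that repeat a pose let the fingers close. It gives the time, the measured TCP pose, the force, the opening and the grip force at its end, in the units of the state.
- robot.state(): the state, without advancing time (a new reading comes with each control period).
- robot.camera(name): name is "side" or "top"; returns (picture, depth): 400x640x3 uint8, red, green, blue; 400x640 float32, mm along the optical axis (not along the pixel's ray), 0 where there is no reading.
- robot.get_calibration(name): a dict with "fovy" (degrees; the focal length in pixels is half the picture's height over the tangent of half this angle, whatever the lens; pixels are square), "cx", "cy" (the principal point, pixels), "R" (3x3) and "t" (3): a world point X has camera coordinates R X + t. Camera axes: x right, y down, z forward; pixel columns grow to the right and rows downward; lengths in mm; the calibration is good to about 2 mm. A picture is of the moment at which its call begins. get_calibration takes no time and is no camera call.
- robot.finish_job(): hands the job in; it is judged then, once.
The state is a dict: "clock": time; "joint_positions": joint angles; "dq": joint speeds; "joint_efforts": joint torques, N m; "tool_pos": TCP position; "eef_rot": TCP orientation; "contact_force": force on the tool from outside, world axes, zero at the start; "ft_torque": the same for the moment, N m; "gripper_width": finger opening in mm; "finger_force": force on a finger pad.
Only numpy, scipy, OpenCV 4.12 (cv2) and the standard library are available. Lean on these libraries where they do the work, as an engineer would, in place of code of your own. Each camera call takes 0.05 s, during which the arm holds its last target. There are 200 camera calls.

## Working session

There is one attempt and no reset: what is moved stays moved. The work goes in short steps, Python scripts to look and compute and a tool call to move; the robot and the scene stay as the last step left them, time stands still between calls to the robot, and variables do not carry over. Pictures are saved under pics/ and viewed, at most 11 in all, crops included, and the job is handed in when it is done.

Besides the shell and the picture viewer there is one more tool, called after "Call:" by a JSON object that holds its "op" and its "data". apply_moves: Moves the arm, as the interface text tells. Scaled input: -1 to 1 covers 20 cm each way for a shift and 2 rad each way for a turn. Its arguments: {"type":"object","properties":{"deltas":{"type":"array","items":{"type":"number","minimum":-1,"maximum":1}},"jaw":{"type":"number"},"newtons":{"type":"number"}},"required":["deltas"]}

```bash
ls; mkdir -p pics; python3 - <<'E'
from plant import robot
import cv2,numpy as np
for n in("side","top"):
    p,d=robot.camera(n); cv2.imwrite(f"pics/{n}0.png",p[:,:,::-1]); np.savez(f"{n}0.npz",p=p,d=d)
    c=robot.get_calibration(n); print(n,c,(d>0).mean())
print(robot.state(),robot.finger_overhang)
E
```

```text
pics
side {'fovy': 50.91498182404238, 'cx': 319.44919635242974, 'cy': 200.792803495339, 'R': array([[-0.30414305, -0.95239036,  0.02120409],
       [-0.66840397,  0.19748724, -0.71710175],
       [ 0.67877325, -0.23227441, -0.69664587]]), 't': array([206.46192767, 441.2368294 , 893.45157233])} 0.99596875
top {'fovy': 44.60157215332125, 'cx': 310.8395283752278, 'cy': 198.6137247812198, 'R': array([[-0.43450463, -0.90048776, -0.01809767],
       [-0.70646778,  0.35321184, -0.61330634],
       [ 0.55866716, -0.25369903, -0.78963777]]), 't': array([ 262.81887127,  449.22536919, 1345.44322209])} 0.996015625
{'clock': 0.1, 'joint_positions': array([ 1.29138705,  0.33280115, -0.06468995,  1.46085614,  0.02160785,
        1.34990722, -0.08854708]), 'dq': array([ 0.00016339, -0.00161853, -0.00023309, -0.00162025, -0.00146563,
        0.00137923,  0.00062659]), 'joint_efforts': array([ 2.28497578e-03, -6.26747274e+01,  4.96948161e-02, -3.92430031e+01,
        1.63179991e-02,  6.91929337e-03,  9.14873885e-05]), 'tool_pos': array([ 158.65666332, -604.20039584,  247.60072821]), 'eef_rot': array([ 9.91769527e-01,  1.28034363e-01, -1.15880025e-04, -6.27508909e-04]), 'contact_force': array([-1.02808703,  0.08281699, -1.55236003]), 'ft_torque': array([-0.01405815,  0.02943855,  0.04135373]), 'finger_force': 0.0, 'gripper_width': 85.30724419237546} 17.0
```

View pics/side0.png

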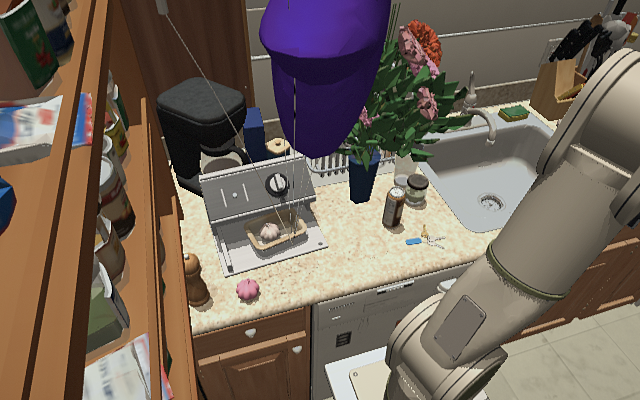

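View pics/top0.png

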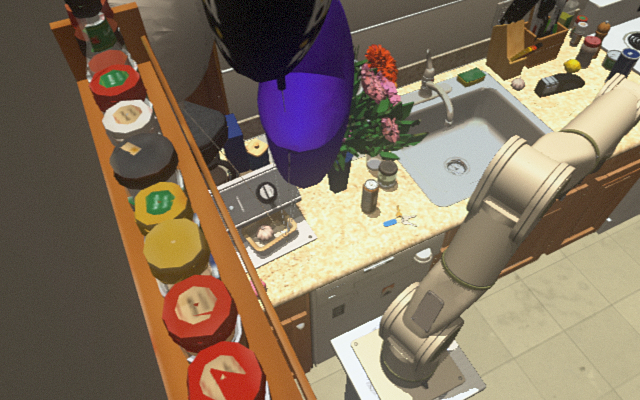

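The side view shows the grill at x 200–325, y 160–272, the tray near (277,233) with the garlic at (270,231), and the knob at (277,185). The pink look-alike is at (248,290). In the top view the knob is at (266,191) and the tray at (272,232). A purple lamp hangs above. Next I'll zoom in and get 3D points.

```bash
cat > h.py <<'E'
import numpy as np,cv2
from plant import robot
def K(n):
    c=robot.get_calibration(n); f=200/np.tan(np.radians(c['fovy']/2)); return c,f
def cloud(n,d):
    c,f=K(n); v,u=np.mgrid[:400,:640]
    P=np.stack([(u-c['cx'])/f*d,(v-c['cy'])/f*d,d],-1)
    return (P-c['t'])@c['R']
def proj(n,X):
    c,f=K(n); q=np.atleast_2d(X)@c['R'].T+c['t']; return np.c_[q[:,0]/q[:,2]*f+c['cx'],q[:,1]/q[:,2]*f+c['cy']]
def ray(n,u,v,z):
    c,f=K(n); r=c['R'].T@np.array([(u-c['cx'])/f,(v-c['cy'])/f,1]); o=-c['R'].T@c['t']; return o+r*(z-o[2])/r[2]
def tri(us,ut):
    A=[];b=[]
    for n,(u,v) in(("side",us),("top",ut)):
        c,f=K(n); r=c['R'].T@np.array([(u-c['cx'])/f,(v-c['cy'])/f,1]); r/=np.linalg.norm(r); o=-c['R'].T@c['t']
        M=np.eye(3)-np.outer(r,r); A.append(M); b.append(M@o)
    return np.linalg.lstsq(np.vstack(A),np.hstack(b),rcond=None)[0]
E
python3 - <<'E'
from h import *
S=np.load("side0.npz");T=np.load("top0.npz")
a=cv2.resize(S['p'][150:280,185:345],None,fx=5,fy=4.6*5/4.6*0+5-0.4,interpolation=cv2.INTER_CUBIC)
a=cv2.resize(S['p'][155:275,185:345],None,fx=5,fy=5,interpolation=cv2.INTER_CUBIC); cv2.imwrite("pics/sc.png",a[:,:,::-1])
a=cv2.resize(T['p'][155:275,205:365],None,fx=5,fy=5,interpolation=cv2.INTER_CUBIC); cv2.imwrite("pics/tc.png",a[:,:,::-1])
CS=cloud("side",S['d']);CT=cloud("top",T['d'])
np.set_printoptions(precision=0,suppress=True)
for n,C,L in(("side",CS,[(230,262),(270,231),(277,185),(315,248),(240,200),(300,120),(325,150),(248,290),(196,285),(394,205),(190,265)]),("top",CT,[(266,191),(240,195),(264,232),(300,240),(305,110),(370,195)])):
    for u,v in L: print(n,u,v,C[v,u],np.load(n+"0.npz")['d'][v,u])
E
```

```text
side 230 262 [468. 316.  41.] 1108.983
side 270 231 [532. 193.  55.] 1170.9164
side 277 185 [584. 154. 173.] 1133.5895
side 315 248 [473.  79.   9.] 1189.9055
side 240 200 [593. 257. 136.] 1141.3489
side 300 120 [376. 145. 509.] 760.9782
side 325 150 [360. 101. 443.] 805.6959
side 248 290 [366. 287.  44.] 1043.9772
side 196 285 [395. 405.  76.] 1014.4128
side 394 205 [ 485. -157.  104.] 1186.5289
side 190 265 [396. 405. 153.] 961.3766
top 266 191 [591. 156. 180.] 1493.8939
top 240 195 [627. 230. 161.] 1510.3176
top 264 232 [538. 197.  53.] 1553.9183
top 300 240 [486.  96.   8.] 1586.4724
top 305 110 [316. 137. 720.] 919.182
top 370 195 [ 483. -155.  106.] 1571.0566
```

View pics/sc.png

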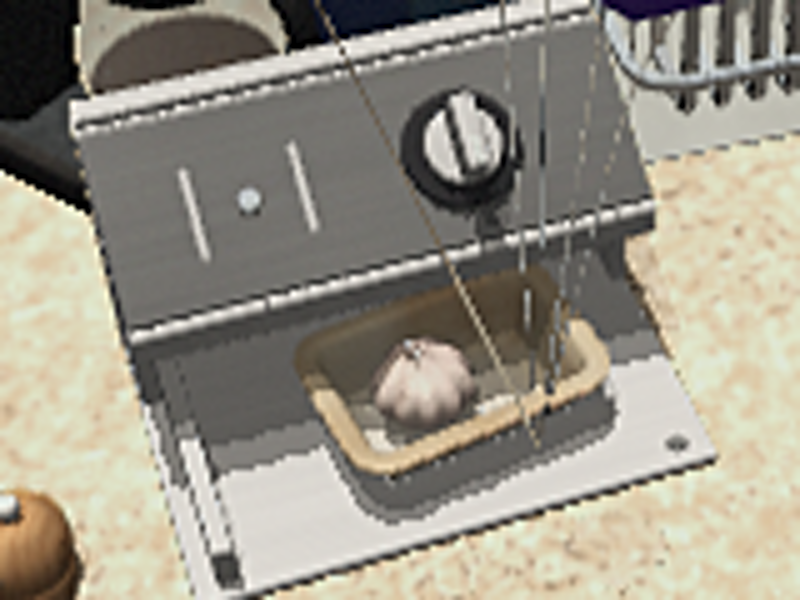

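View pics/tc.png

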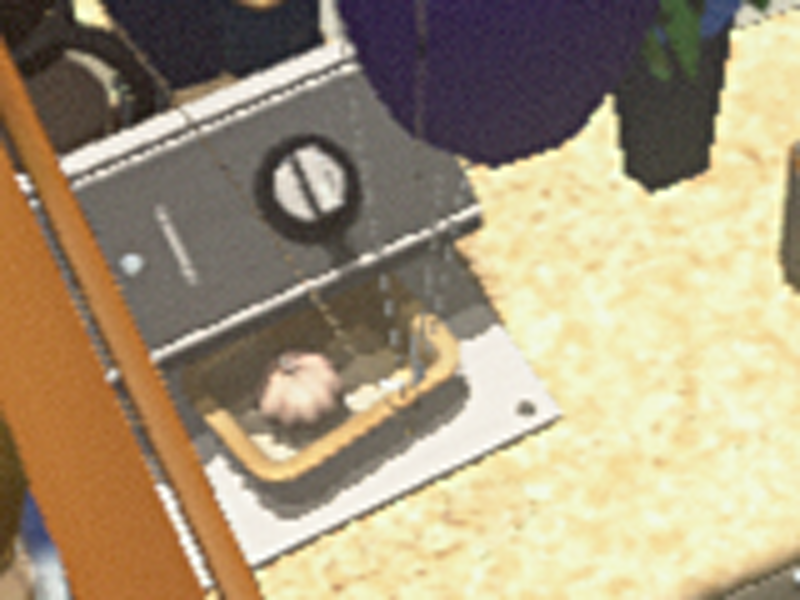

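The crops show the plate's front-right corner at side (328,247) and top (317,238), and its front-left corner at side about (225,274). The knob cap is at side (277,184), with the bar running up the slope. The purple balloon hangs at about x 340, y 130, with its underside at z 400 or higher, and it has strings. Now to fit the geometry.

```bash
python3 - <<'E'
from h import *
np.set_printoptions(precision=3,suppress=True)
S=np.load("side0.npz");T=np.load("top0.npz")
CS=cloud("side",S['d']);CT=cloud("top",T['d'])
for n,C,poly in(("side",CS,[(205,190),(262,175),(265,200),(214,219)]),("top",CT,[(230,189),(252,183),(255,203),(240,220)])):
    m=np.zeros((400,640),np.uint8);cv2.fillPoly(m,[np.array(poly)],1)
    P=C[m>0]; 
    for _ in range(3):
        c=P.mean(0);nn=np.linalg.svd(P-c)[2][2];nn*=np.sign(nn[2]); r=(P-c)@nn; P=P[abs(r)<3]
    print(n,'panel c',c,'n',nn,'tilt',np.degrees(np.arccos(nn[2])),'yaw',np.degrees(np.arctan2(-nn[1],-nn[0])),r.std())
# plate
print('FR corner',ray("side",328,246.8,8),ray("top",317.2,237.8,8),tri((328,246.8),(317.2,237.8)))
print('FL corner',ray("side",225,274.4,8),ray("top",256,268.6,8))
print('hood lip right end', tri((315.8,196.5),(300.8,197.2)), 'left', tri((211.5,223),(235.5,227.5)))
print('knob centre',tri((277.5,184.2),(266.7,191.2)))
# balloon extents
hsv=cv2.cvtColor(S['p'],cv2.COLOR_RGB2HSV); m=(hsv[...,0]>118)&(hsv[...,0]<140)&(hsv[...,1]>120)&(S['d']<1000); print('balloon S',CS[m].min(0),CS[m].max(0))
hsv=cv2.cvtColor(T['p'],cv2.COLOR_RGB2HSV); m=(hsv[...,0]>118)&(hsv[...,0]<140)&(hsv[...,1]>120)&(T['d']<1300); print('balloon T',CT[m].min(0),CT[m].max(0))
# plate z
m=np.zeros((400,640),np.uint8);cv2.fillPoly(m,[np.array([(312,238),(322,245),(300,252),(300,248)])],1)
print('plate z',np.median(CS[m>0],0),'worktop',CS[285,290],CS[270,330])
# tray rim points
m=(CS[...,2]>30)&(CS[...,2]<60)
v,u=np.where(m); k=(u>243)&(u<310)&(v>205)&(v<255); P=CS[v[k],u[k]]; print(len(P),np.median(P[:,2]))
E
```

```text
side panel c [601.733 263.286 146.646] n [0.392 0.103 0.914] tilt 23.920682544702487 yaw -165.21153906210114 1.5552886372267776
top panel c [555.422 238.905 217.038] n [0.396 0.903 0.163] tilt 80.5937415009639 yaw -113.68552955164938 1.6535671266122083
FR corner [468.021  41.944   8.   ] [469.154  42.287   8.   ] [472.948  40.263   1.604]
FL corner [457.027 335.439   8.   ] [451.39 264.26   8.  ]
hood lip right end [565.445  50.908 118.635] left [428.822 317.803 261.157]
knob centre [613.271 147.101 148.749]
balloon S [-248.733 -162.442  419.597] [481.237 403.474 934.453]
balloon T [-320.096  -86.912  484.237] [ 602.538  419.331 1342.682]
plate z [484.261  88.811   9.993] worktop [377.709 177.672   2.878] [392.167  61.517   4.281]
1115 48.6659098950759
```

```bash
python3 - <<'E'
from h import *
np.set_printoptions(precision=3,suppress=True)
S=np.load("side0.npz");T=np.load("top0.npz")
CS=cloud("side",S['d']);CT=cloud("top",T['d'])
rng=np.random.default_rng(0)
for n,C,poly in(("side",CS,[(205,187),(245,178),(261,205),(213,219)]),("top",CT,[(236,192),(252,186),(262,210),(240,222)])):
    m=np.zeros((400,640),np.uint8);cv2.fillPoly(m,[np.array(poly)],1)
    P=C[m>0]; best=0
    for _ in range(500):
        a=P[rng.choice(len(P),3,0)];q=np.cross(a[1]-a[0],a[2]-a[0]);q/=np.linalg.norm(q)+1e-9
        k=abs((P-a[0])@q)<2
        if k.sum()>best: best=k.sum();bk=k
    Q=P[bk];c=Q.mean(0);nn=np.linalg.svd(Q-c)[2][2];nn*=np.sign(nn[2])
    print(n,len(P),best,c,nn,'tilt',np.degrees(np.arccos(nn[2])),'yaw',np.degrees(np.arctan2(-nn[1],-nn[0])))
# plate front edge: worktop->white transition per column, side and top (subpixel by gradient in value)
for n,I,u0,u1,a,b in(("side",S['p'],232,322,(225,274.4),(328,246.8)),("top",T['p'],262,312,(256,268.6),(317.2,237.8))):
    g=cv2.cvtColor(I,cv2.COLOR_RGB2GRAY).astype(float);L=[];
    for u in range(u0,u1):
        v=a[1]+(b[1]-a[1])*(u-a[0])/(b[0]-a[0]); r=np.arange(int(v)-3,int(v)+5); col=g[r,u]; i=np.argmin(col); 
        L.append((u,r[i]))   # dark front face line of plate
    L=np.array(L,float);vx,vy,x0,y0=cv2.fitLine(L.astype(np.float32),cv2.DIST_HUBER,0,.01,.01).ravel()
    f=lambda u:y0+vy/vx*(u-x0)
    p,q=ray(n,u0,f(u0),4),ray(n,u1,f(u1),4);d=p-q
    print(n,'front edge',p,q,'yaw',np.degrees(np.arctan2(-d[0],d[1])))
np.savetxt
print('knob top pts side',[CS[v,u].round(0) for u,v in((277,184),(278,182),(276,180),(282,186),(271,184))])
print('top',[CT[v,u].round(0) for u,v in((267,191),(265,188),(268,193),(271,190),(263,192))])
E
```

```text
side 1515 965 [599.436 279.188 145.814] [-0.564 -0.039  0.825] tilt 34.42478848590447 yaw 3.9928280403165264
top 621 270 [600.624 217.729 141.033] [-0.599 -0.057  0.799] tilt 36.98580041176467 yaw 5.419675750328101
side front edge [453.362 317.88    4.   ] [471.117  58.792   4.   ] yaw 3.9203756962108613
top front edge [457.306 242.005   4.   ] [470.198  60.701   4.   ] yaw 4.067320074541157
knob top pts side [array([583., 154., 177.]), array([585., 151., 182.]), array([589., 155., 186.]), array([575., 143., 174.]), array([603., 167., 163.])]
top [array([586., 154., 184.]), array([597., 156., 188.]), array([582., 153., 178.]), array([605., 135., 157.]), array([609., 161., 158.])]
```

Grill yaw is about 4.0°, with the origin near (560,199). Next: the tray rim, garlic and balloon extents.

```bash
python3 - <<'E'
from h import *
np.set_printoptions(precision=1,suppress=True)
S=np.load("side0.npz");T=np.load("top0.npz")
for n,D in(("side",S),("top",T)):
    C=cloud(n,D['d']);hsv=cv2.cvtColor(D['p'],cv2.COLOR_RGB2HSV).astype(int)
    m=(hsv[...,0]>115)&(hsv[...,0]<140)&(hsv[...,1]>110)&(D['d']>300)&(D['d']<1250)
    k,lab,st,ce=cv2.connectedComponentsWithStats(m.astype(np.uint8)); i=1+st[1:,4].argmax(); P=C[lab==i]
    print(n,'balloon',st[i],np.percentile(P,[1,50,99],axis=0))
    m=(hsv[...,0]>8)&(hsv[...,0]<24)&(hsv[...,1]>70)&(hsv[...,2]>120)
    e=np.array([.9976,.0698]);G=C[...,:2]-np.array([560.,199]);X=G@e;Y=G@np.array([-e[1],e[0]])
    m&=(X>-95)&(X<60)&(Y>-110)&(Y<110)&(C[...,2]>38)&(C[...,2]<62)
    cv2.imwrite(f"pics/m{n}.png",cv2.resize((m*255).astype(np.uint8)[205:265,205:330],None,fx=6,fy=6,interpolation=0))
    v,u=np.where(m); L=np.array([ray(n,a,b,48)[:2] for a,b in zip(u,v)])-np.array([560.,199]); GX=L@e;GY=L@np.array([-e[1],e[0]])
    print(n,'rim n',len(v),'medz',np.median(C[m][:,2]))
    H=cv2.convexHull(np.c_[GX,GY].astype(np.float32)).reshape(-1,2); print(H.round(0).tolist())
a=[cv2.imread(f"pics/m{n}.png") for n in("side","top")];cv2.imwrite("pics/m.png",np.hstack(a)[:, :]) if 0 else cv2.imwrite("pics/m.png",np.vstack([cv2.resize(x,(600,290)) for x in a]))
E
```

```text
side balloon [  259     0   132   159 14982] [[252.3 -11.  436.5]
 [343.8 125.  657.9]
 [441.8 207.5 726.8]]
side rim n 182 medz 49.90171384573563
[[43.0, -44.0], [5.0, 56.0], [2.0, 57.0], [-7.0, 57.0], [-23.0, 55.0], [-31.0, 54.0], [-51.0, 51.0], [-60.0, 48.0], [-69.0, 45.0], [-75.0, 38.0], [-76.0, 36.0], [-77.0, 33.0], [-77.0, 22.0], [-72.0, -13.0], [-63.0, -72.0], [-60.0, -85.0], [-58.0, -91.0], [-56.0, -95.0], [-19.0, -106.0], [-1.0, -103.0], [5.0, -99.0]]
top balloon [ 257    0   97  168 9733] [[197.1 -11.2 523.2]
 [357.  115.8 719.6]
 [440.3 238.6 947.6]]
top rim n 331 medz 47.6378071832381
[[28.0, 33.0], [-0.0, 60.0], [-9.0, 61.0], [-42.0, 56.0], [-67.0, 50.0], [-76.0, 34.0], [-78.0, 31.0], [-85.0, -46.0], [-56.0, -94.0], [-51.0, -101.0], [-44.0, -105.0], [-35.0, -106.0], [-20.0, -103.0], [1.0, -99.0], [3.0, -97.0]]
```

View pics/m.png

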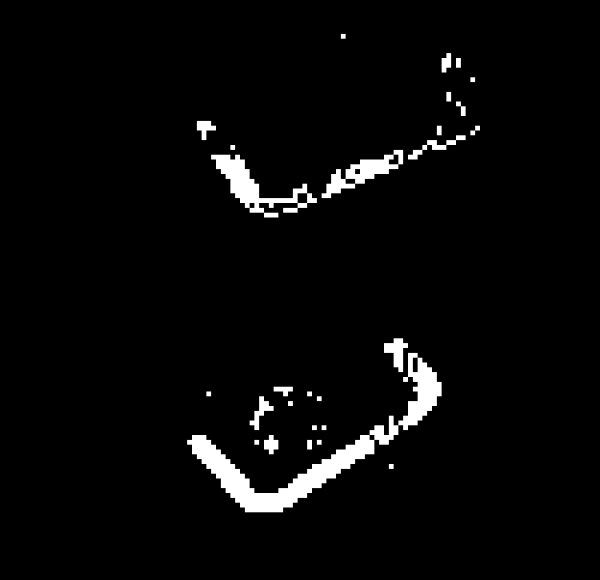

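The tray is at roughly grill (-12,-23) with yaw +9°. Both views agree, and its 160 mm width checks out. Now the knob centre, flower clearance and a move planner.

```bash
cat >> h.py <<'E'
from scipy.spatial.transform import Rotation as Ro
import json,os
O=np.array([560.,199,0]);YAW=np.radians(4.0)
Rg=Ro.from_euler('z',YAW).as_matrix()
def g2w(p): return O+Rg@np.array(p,float)
def w2g(p): return Rg.T@(np.array(p)-O)
def tool(lean,spin=0): # deg; tool x->grill back, y->-grill y
    L=np.radians(lean);M=np.array([[np.cos(L),0,np.sin(L)],[0,-1,0],[np.sin(L),0,-np.cos(L)]]).T
    return Rg@M@Ro.from_euler('z',spin).as_matrix()
def pose():
    s=robot.state();return s['tool_pos'],Ro.from_quat(s['eef_rot']).as_matrix(),s
def delta(g,lean,spin=0,frm=None):
    p,R,_=pose() if frm is None else frm
    d=R.T@(g2w(g)-p)/200;r=Ro.from_matrix(R.T@tool(lean,spin)).as_rotvec()/2
    return np.r_[d,r].round(3).tolist()
E
python3 - <<'E'
from h import *
np.set_printoptions(precision=1,suppress=True)
S=np.load("side0.npz");T=np.load("top0.npz");CS=cloud("side",S['d']);CT=cloud("top",T['d'])
print('vase',CS[180,362],CS[100,432],CS[60,425],CS[130,375],CT[170,337],CT[100,390],CT[75,375])
k=(CS[...,0]<640)&(CS[...,0]>400)&(abs(CS[...,1]+20)<100)&(CS[...,2]>80)&(CS[...,2]<700); v,u=np.where(k); print(len(v)); P=CS[k]; 
for z in range(80,700,100):
    q=P[(P[:,2]>z)&(P[:,2]<z+100)]; print(z,len(q),q.min(0) if len(q) else'',q.max(0) if len(q) else '')
# knob: disc dark mask centre, ray onto panel plane offset h
n=Rg@np.array([-np.sin(np.radians(35)),0,np.cos(np.radians(35))]); p0=g2w([0,0,116])
def rp(nm,u,v,h):
    c,f=K(nm); r=c['R'].T@np.array([(u-c['cx'])/f,(v-c['cy'])/f,1]); o=-c['R'].T@c['t']
    return o+r*(((p0+h*n-o)@n)/(r@n))
for nm,D,c0 in(("side",S,(277,185)),("top",T,(266.5,191.5))):
    g=cv2.cvtColor(D['p'],cv2.COLOR_RGB2GRAY).astype(int); y,x=np.mgrid[:400,:640]
    m=((g<60)&(abs(x-c0[0])<14)&(abs(y-c0[1])<14)).astype(np.uint8)
    k,lab,st,ce=cv2.connectedComponentsWithStats(m);i=1+st[1:,4].argmax()
    pts=np.argwhere(lab==i)[:,::-1].astype(np.float32)
    e=cv2.fitEllipse(cv2.convexHull(pts)); print(nm,st[i],e)
    for h in(6,12): w=rp(nm,*e[0],h)-h*n; print('  h',h,w,w2g(w))
    w=rp(nm,*{'side':(277.8,182.5),'top':(266.7,190)}[nm],44);print(' bar top ',w2g(w-44*n))
print(delta([-26,-145,43],30),delta([-60,-150,200],30))
print(g2w([-60,-150,200]))
E
```

```text
vase [ 602.9 -106.3  110.4] [ 405.9 -145.   486.1] [ 454.8 -140.8  550.5] [492.6 -69.3 369. ] [502.4 -40.9 266.6] [ 493.9 -188.7  480.2] [ 551.3 -171.9  527.6]
5422
80 778 [ 568.6 -119.9   80. ] [639.7  80.  178.9]
180 500 [ 498.1 -119.6  182.5] [639.3 -18.3 280. ]
280 707 [ 418.8 -119.9  280. ] [639.1  77.8 380. ]
380 1516 [ 400.1 -120.   380.1] [616.3 -38.1 479.9]
480 1369 [ 400.  -119.9  480. ] [594.1 -10.2 579.9]
580 514 [ 400.  -119.7  580.1] [588.1  -8.  679.8]
680 38 [400.2 -28.1 680.1] [421.8  -8.5 694.4]
side [265 173  25  26 248] ((277.1724548339844, 185.53343200683594), (23.10921287536621, 26.005788803100586), 148.31126403808594)
  h 6 [608.  150.2 147.1] [ 44.5 -52.  147.1]
  h 12 [606.8 151.4 146.4] [ 43.4 -50.8 146.4]
 bar top  [ 44.1 -48.3 146.9]
top [256 182  21  21 128] ((266.14178466796875, 192.45620727539062), (19.695261001586914, 20.615589141845703), 160.8654022216797)
  h 6 [609.4 151.8 148.2] [ 46.  -50.5 148.2]
  h 12 [609.1 153.1 148.1] [ 45.8 -49.2 148.1]
 bar top  [ 49.8 -46.8 150.9]
[2.698, -2.685, 1.026, -0.025, 0.261, 0.091] [2.527, -2.693, 0.241, -0.025, 0.261, 0.091]
[510.6  45.2 200. ]
```

Knob base is at grill about (45,-50), and both views agree. Flowers overhang x > 400 at y -190 to -20, so I'll travel in front of them. Planning the transfer next.

```bash
cat >> h.py <<'E'
def chain(*st): # (g,lean,spin) successive targets; each call relative to previous target (ideal)
    f=pose();f=(f[0],f[1])
    for s in st:
        d=delta(*s,frm=f);print(s,'world',g2w(s[0]).round(0),d)
        f=(f[0]+f[1]@np.array(d[:3])*200,f[1]@Ro.from_rotvec(np.array(d[3:])*2).as_matrix())
E
python3 - <<'E'
from h import *
S=np.load("side0.npz");T=np.load("top0.npz");Q=[]
for n,D in(("side",S),("top",T)):
    C=cloud(n,D['d']);hsv=cv2.cvtColor(D['p'],cv2.COLOR_RGB2HSV).astype(int)
    m=(hsv[...,0]>115)&(hsv[...,0]<140)&(hsv[...,1]>110)&(D['d']>300)&(D['d']<1250)&(C[...,2]>450)&(C[...,2]<800)
    k,lab,st,ce=cv2.connectedComponentsWithStats(m.astype(np.uint8)); Q.append(C[lab==1+st[1:,4].argmax()])
P=np.vstack(Q)
for z in range(450,800,50):
    q=P[abs(P[:,2]-z)<15,:2]; A=np.c_[2*q,np.ones(len(q))]; s=np.linalg.lstsq(A,(q**2).sum(1),rcond=None)[0] if len(q)>20 else [0,0,0]
    print(z,len(q),'circle',np.round(s[:2]),np.sqrt(max(0,s[2]+s[0]**2+s[1]**2)).round())
W=lambda x,y,z:tuple(w2g([x,y,z]))
chain((W(230,-430,255),15,0),(W(310,-250,255),30,0),(W(375,-70,250),30,0),(W(430,50,220),30,0),((-60,-150,150),30,0),((-26,-148,43),30,0))
E
```

```text
450 330 circle [436.  90.] 78.0
500 1105 circle [441.  87.] 86.0
550 1780 circle [446.  82.] 91.0
600 613 circle [416.  89.] 83.0
650 1093 circle [409. 127.] 127.0
700 7645 circle [352. 123.] 84.0
750 1287 circle [391.  73.] 46.0Traceback (most recent call last):
  File "<stdin>", line 12, in <module>
  File "h.py", line 37, in chain
    d=delta(*s,frm=f);print(s,'world',g2w(s[0]).round(0),d)
  File "h.py", line 31, in delta
    p,R,_=pose() if frm is None else frm
    ^^^^^
ValueError: not enough values to unpack (expected 3, got 2)
```

```bash
sed -i 's/p,R,_=pose() if frm is None else frm/p,R=(pose() if frm is None else frm)[:2]/' h.py; python3 - <<'E'
from h import *
W=lambda x,y,z:tuple(w2g([x,y,z]).round())
chain((W(230,-430,255),15,0),(W(310,-250,255),30,0),(W(375,-70,250),30,0),(W(430,50,220),30,0),((-60,-150,150),30,0),((-26,-148,43),30,0))
E
```

```text
((np.float64(-373.0), np.float64(-604.0), np.float64(255.0)), 15, 0) world [ 230. -430.  255.] [0.567, -0.754, -0.036, -0.013, 0.131, 0.093]
((np.float64(-281.0), np.float64(-430.0), np.float64(255.0)), 30, 0) world [ 310. -250.  255.] [0.444, -0.87, 0.119, 0.0, 0.131, -0.0]
((np.float64(-203.0), np.float64(-255.0), np.float64(250.0)), 30, 0) world [375. -70. 250.] [0.325, -0.875, 0.217, 0.0, -0.0, -0.0]
((np.float64(-140.0), np.float64(-140.0), np.float64(220.0)), 30, 0) world [430.  50. 220.] [0.197, -0.575, 0.287, 0.0, -0.0, -0.0]
((-60, -150, 150), 30, 0) world [511.  45. 150.] [0.171, 0.049, 0.504, 0.0, -0.0, -0.0]
((-26, -148, 43), 30, 0) world [544.  50.  43.] [-0.121, -0.01, 0.548, 0.0, -0.0, -0.0]
```

Call:
{"op": "apply_moves", "data": {"deltas": [0.567,-0.754,-0.036,-0.013,0.131,0.093,0.567,-0.754,-0.036,-0.013,0.131,0.093,0.567,-0.754,-0.036,-0.013,0.131,0.093,0.567,-0.754,-0.036,-0.013,0.131,0.093,0.567,-0.754,-0.036,-0.013,0.131,0.093,0.567,-0.754,-0.036,-0.013,0.131,0.093,0.567,-0.754,-0.036,-0.013,0.131,0.093], "jaw": -1}}

```text
clock: 0.68
tool_pos: [230.5, -429.1, 255.8]
eef_rot: [0.991, 0.035, 0.131, -0.003]
contact_force: [-0.8, 0.3, -0.4]
gripper_width: 0.4
finger_force: 0.0
```

Call:
{"op": "apply_moves", "data": {"deltas": [0.444,-0.87,0.119,0,0.131,0,0.444,-0.87,0.119,0,0.131,0,0.444,-0.87,0.119,0,0.131,0,0.444,-0.87,0.119,0,0.131,0,0.444,-0.87,0.119,0,0.131,0,0.444,-0.87,0.119,0,0.131,0,0.444,-0.87,0.119,0,0.131,0]}}

```text
clock: 1.27
tool_pos: [309.9, -249.8, 255.7]
eef_rot: [0.965, 0.035, 0.259, -0.008]
contact_force: [-0.2, -0.3, 0.5]
gripper_width: 0.3
finger_force: 0.0
```

Call:
{"op": "apply_moves", "data": {"deltas": [0.325,-0.875,0.217,0,0,0,0.325,-0.875,0.217,0,0,0,0.325,-0.875,0.217,0,0,0,0.325,-0.875,0.217,0,0,0,0.325,-0.875,0.217,0,0,0,0.325,-0.875,0.217,0,0,0,0.325,-0.875,0.217,0,0,0]}}

```text
clock: 1.85
tool_pos: [387.4, -109.6, 238.5]
eef_rot: [0.967, 0.033, 0.253, -0.015]
contact_force: [0.1, -0.3, 0.1]
gripper_width: 0.1
finger_force: 0.0
```

```bash
python3 - <<'E'
from h import *
np.set_printoptions(precision=2,suppress=True)
s=pose()[2];print(s['joint_positions'],s['dq'],s['contact_force'],s['tool_pos'])
W=lambda x,y,z:tuple(w2g([x,y,z]).round())
chain((W(400,-20,235),30,0),(W(440,50,220),30,0),((-60,-150,150),30,0),((-26,-148,43),30,0))
E
```

```text
[ 0.43 -0.5  -0.08  2.34 -0.34  0.86 -0.99] [-1.55 -0.    0.5   0.1   0.79 -0.38 -1.37] [ 0.15 -0.29  0.08] [ 387.35 -109.62  238.49]
((np.float64(-175.0), np.float64(-207.0), np.float64(235.0)), 30, 0) world [400. -20. 235.] [0.071, -0.444, 0.066, -0.006, 0.006, -0.003]
((np.float64(-130.0), np.float64(-140.0), np.float64(220.0)), 30, 0) world [440.  50. 220.] [0.157, -0.335, 0.178, 0.0, -0.0, 0.0]
((-60, -150, 150), 30, 0) world [511.  45. 150.] [0.128, 0.05, 0.478, 0.0, -0.0, 0.0]
((-26, -148, 43), 30, 0) world [544.  50.  43.] [-0.12, -0.01, 0.548, 0.0, -0.0, 0.0]
```

```bash
python3 - <<'E'
from h import *
W=lambda x,y,z:tuple(w2g([x,y,z]).round())
chain((W(445,10,205),30,0),((-60,-150,150),30,0),((-26,-148,43),30,0))
E
```

```text
((np.float64(-128.0), np.float64(-181.0), np.float64(205.0)), 30, 0) world [445.  10. 205.] [0.202, -0.571, 0.314, -0.006, 0.006, -0.003]
((-60, -150, 150), 30, 0) world [511.  45. 150.] [0.156, -0.155, 0.408, 0.0, -0.0, 0.0]
((-26, -148, 43), 30, 0) world [544.  50.  43.] [-0.12, -0.01, 0.548, 0.0, -0.0, 0.0]
```

Call:
{"op": "apply_moves", "data": {"deltas": [0.202,-0.571,0.314,-0.006,0.006,-0.003,0.202,-0.571,0.314,-0.006,0.006,-0.003,0.202,-0.571,0.314,-0.006,0.006,-0.003,0.202,-0.571,0.314,-0.006,0.006,-0.003,0.202,-0.571,0.314,-0.006,0.006,-0.003,0.202,-0.571,0.314,-0.006,0.006,-0.003,0.202,-0.571,0.314,-0.006,0.006,-0.003]}}

```text
clock: 2.43
tool_pos: [443.9, 8.4, 204.8]
eef_rot: [0.965, 0.034, 0.258, -0.009]
contact_force: [-1.0, -0.3, -0.3]
gripper_width: -0.0
finger_force: 0.0
```

```bash
python3 - <<'E'
from h import *
np.set_printoptions(precision=2,suppress=True)
s=pose()[2];print(s['joint_positions'],s['contact_force'],s['tool_pos'])
chain(((-60,-150,150),30,0),((-26,-148,43),30,0))
p,d=robot.camera("side"); cv2.imwrite("pics/s1.png",p[:,:,::-1])
E
```

```text
[ 0.45 -0.41 -0.48  2.34 -0.33  0.67 -1.34] [-0.97 -0.25 -0.35] [443.92   8.45 204.82]
((-60, -150, 150), 30, 0) world [511.  45. 150.] [0.162, -0.16, 0.41, -0.0, 0.0, 0.0]
((-26, -148, 43), 30, 0) world [544.  50.  43.] [-0.12, -0.01, 0.548, -0.0, 0.0, 0.0]
```

View pics/s1.png

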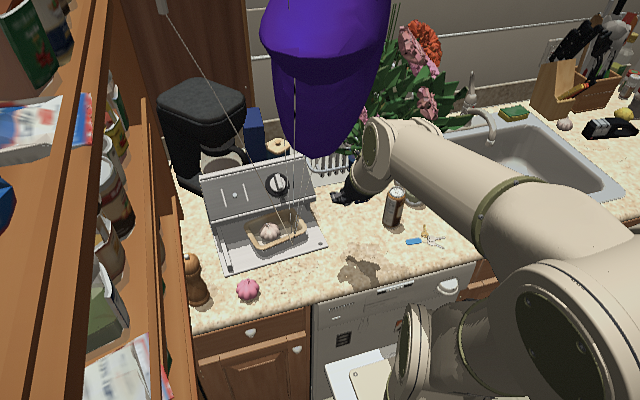

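The arm comes in from the right, with its wrist at (378,145), clear of the balloon and flowers. The tray and garlic are unmoved, so I'll carry on.

Call:
{"op": "apply_moves", "data": {"deltas": [0.162,-0.16,0.41,0,0,0,0.162,-0.16,0.41,0,0,0,0.162,-0.16,0.41,0,0,0,0.162,-0.16,0.41,0,0,0,0.162,-0.16,0.41,0,0,0]}}

```text
clock: 2.9
tool_pos: [510.0, 45.6, 149.5]
eef_rot: [0.966, 0.034, 0.258, -0.009]
contact_force: [0.6, 0.3, -0.3]
gripper_width: 0.1
finger_force: 0.0
```

Call:
{"op": "apply_moves", "data": {"deltas": [-0.12,-0.01,0.548,0,0,0,-0.12,-0.01,0.548,0,0,0,-0.12,-0.01,0.548,0,0,0,-0.12,-0.01,0.548,0,0,0,-0.12,-0.01,0.548,0,0,0,-0.12,-0.01,0.548,0,0,0]}}

```text
clock: 3.4
tool_pos: [542.9, 49.7, 40.9]
eef_rot: [0.966, 0.035, 0.257, -0.008]
contact_force: [-1.5, -0.5, 0.3]
gripper_width: -0.1
finger_force: 0.0
```

```bash
python3 - <<'E'
from h import *
np.set_printoptions(precision=2,suppress=True)
p,R,s=pose();print(s['joint_positions'],s['contact_force'],w2g(p))
for y in(-125,-90,-40): chain(((-26,y,43),30,0))
p,d=robot.camera("side"); cv2.imwrite("pics/s2.png",cv2.resize(p[130:290,185:425],None,fx=3.3,fy=3.3)[:,:,::-1])
E
```

```text
[ 0.4   0.21 -0.65  2.27  0.82  0.26 -2.45] [-1.45 -0.49  0.29] [ -27.45 -147.76   40.85]
((-26, -125, 43), 30, 0) world [543.  72.  43.] [0.012, -0.114, -0.006, 0.001, 0.002, 0.001]
((-26, -90, 43), 30, 0) world [540. 107.  43.] [0.012, -0.289, -0.006, 0.001, 0.002, 0.001]
((-26, -40, 43), 30, 0) world [537. 157.  43.] [0.013, -0.539, -0.007, 0.001, 0.002, 0.001]
```

View pics/s2.png

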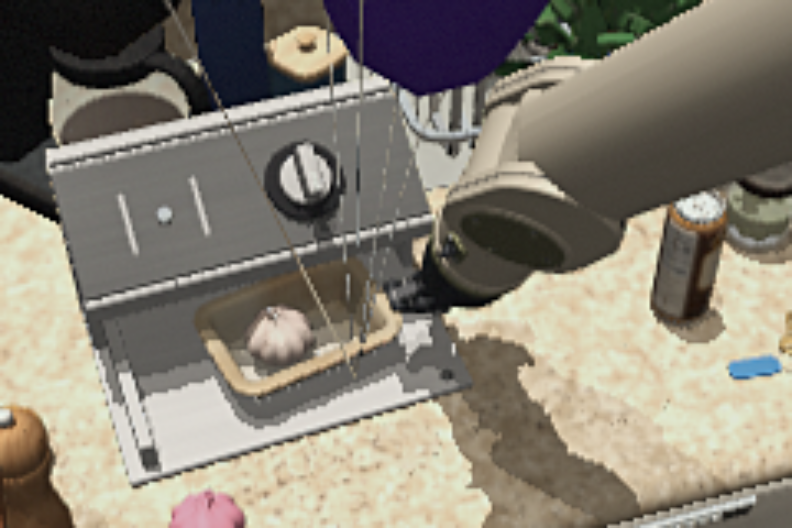

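The closed fingers sit right of the tray at crop (405,295), ahead of the lip. Now I'll push left slowly.

Call:
{"op": "apply_moves", "data": {"deltas": [0.006,-0.03,-0.004,0,0,0,0.01,-0.06,-0.006,0,0,0,0.01,-0.09,-0.006,0,0,0,0.01,-0.12,-0.006,0,0,0,0.01,-0.15,-0.006,0,0,0,0.01,-0.165,-0.006,0,0,0,0.01,-0.18,-0.006,0,0,0,0.01,-0.195,-0.006,0,0,0,0.01,-0.21,-0.006,0,0,0,0.01,-0.225,-0.006,0,0,0,0.01,-0.24,-0.006,0,0,0]}}

```text
clock: 4.37
tool_pos: [542.7, 98.2, 46.8]
eef_rot: [0.965, 0.034, 0.26, -0.008]
contact_force: [-0.3, -4.4, 5.1]
gripper_width: 0.3
finger_force: 2.3
```

```bash
cat >> h.py <<'E'
def rep():
    np.set_printoptions(precision=2,suppress=True)
    p,R,s=pose();print('q',s['joint_positions'],'Fg',Rg.T@s['contact_force'],'g',w2g(p),'w',s['gripper_width'],'t',s['clock'])
def tray():
    for n in("side","top"):
        p,d=robot.camera(n);C=cloud(n,d);hsv=cv2.cvtColor(p,cv2.COLOR_RGB2HSV).astype(int)
        G=(C-O)@Rg
        m=(hsv[...,0]>8)&(hsv[...,0]<24)&(hsv[...,1]>70)&(hsv[...,2]>110)&(abs(G[...,0]+15)<85)&(G[...,1]>-115)&(G[...,1]<135)&(C[...,2]>36)&(C[...,2]<64)
        v,u=np.where(m);L=np.array([w2g(ray(n,a,b,48))[:2] for a,b in zip(u,v)])
        print(n,len(v),cv2.convexHull(L.astype(np.float32)).reshape(-1,2).round().astype(int).tolist())
        m=(hsv[...,2]>150)&(hsv[...,1]<70)&(abs(G[...,0]+15)<85)&(G[...,1]>-115)&(G[...,1]<125)&(C[...,2]>50)&(C[...,2]<85)
        print('  garlic',m.sum(),np.median(G[m],0) if m.any() else '')
E
python3 -c "
from h import *
rep();tray()"
```

```text
q [ 0.11  0.19 -0.47  2.26  0.83  0.29 -2.59] Fg [-0.56 -4.41  5.09] g [-24.26 -99.38  46.8 ] w 0.286219889647549 t 4.3667
side 170 [[43, -44], [39, 15], [5, 68], [3, 71], [-5, 70], [-38, 67], [-46, 67], [-58, 64], [-68, 56], [-69, 54], [-71, 49], [-72, 46], [-71, 20], [-66, -18], [-64, -33], [-63, -39], [-38, -80], [-35, -82]]
  garlic 150 [-19.53  10.13  54.38]
top 278 [[32, 70], [3, 73], [-6, 73], [-14, 74], [-38, 71], [-53, 67], [-57, 66], [-62, 65], [-67, 57], [-70, 52], [-73, 46], [-87, -49], [-56, -80], [-53, -82], [-5, -85], [1, -84], [31, 60]]
  garlic 67 [-17.03  12.98  54.79]
```

Joint 7 is almost at its limit, so I'll back off, lift and flip the tool a half turn. First a small test spin.

Call:
{"op": "apply_moves", "data": {"deltas": [0,0.06,0,0,0,0,0,0.12,0,0,0,0,0,0.16,0,0,0,0,0,0.16,-0.1,0,0,0.05,0,0.16,-0.2,0,0,0.1,0,0.16,-0.2,0,0,0.1]}}

```text
clock: 4.97
tool_pos: [524.2, 66.3, 82.5]
eef_rot: [0.963, -0.065, 0.258, -0.036]
contact_force: [1.3, -0.3, 0.8]
gripper_width: 0.1
finger_force: 0.0
```

```bash
python3 -c "
from h import *
rep()"
```

```text
q [ 0.31  0.06 -0.59  2.29  0.44  0.31 -2.36] Fg [ 1.27 -0.42  0.75] g [ -44.94 -129.84   82.47] w 0.059958606078998916 t 4.9667
```

Call:
{"op": "apply_moves", "data": {"deltas": [0,0,-0.2,0,0,0.06,0,0,-0.3,0,0,0.12,0,0,-0.3,0,0,0.18,0,0,-0.3,0,0,0.24,0,0,-0.3,0,0,0.3,0,0,-0.3,0,0,0.36,0,0,-0.3,0,0,0.42,0,0,-0.3,0,0,0.48,0,0,-0.3,0,0,0.54,0,0,-0.3,0,0,0.6]}}

```text
clock: 5.8
tool_pos: [494.3, 64.1, 131.4]
eef_rot: [0.82, -0.51, 0.21, -0.152]
contact_force: [0.1, -0.2, 0.5]
gripper_width: -0.2
finger_force: 0.0
```

```bash
python3 -c "
from h import *
rep()
chain((tuple(w2g(pose()[0]).round()),30,3.1416))"
```

```text
q [ 1.07 -0.24 -1.22  2.29 -0.38  0.43 -2.59] Fg [ 0.1  -0.21  0.55] g [ -74.92 -130.01  131.4 ] w -0.22492423195602654 t 5.8
((np.float64(-75.0), np.float64(-130.0), np.float64(131.0)), 30, 3.1416) world [494.  64. 131.] [-0.001, 0.001, 0.002, -0.0, 0.001, 0.98]
```

The positive spin lowers q5+q7, so I'll spin the other way instead (about -4.5 rad in total).

Call:
{"op": "apply_moves", "data": {"deltas": [0,0,0,0,0,-0.06,0,0,0,0,0,-0.12,0,0,0,0,0,-0.18,0,0,0,0,0,-0.24,0,0,0,0,0,-0.3,0,0,0,0,0,-0.36,0,0,0,0,0,-0.42,0,0,0,0,0,-0.48,0,0,0,0,0,-0.54,0,0,0,0,0,-0.6,0,0,0,0,0,-0.66,0,0,0,0,0,-0.7,0,0,0,0,0,-0.7]}}

```text
clock: 6.88
tool_pos: [494.3, 64.0, 131.7]
eef_rot: [0.955, 0.142, 0.259, 0.02]
contact_force: [-0.0, -0.6, -0.1]
gripper_width: 0.1
finger_force: 0.0
```

```bash
python3 -c "
from h import *
rep()
chain(((-75,-130,131),30,-1.57),((-75,-130,131),30,-3.1416))"
```

```text
q [ 0.71 -0.15 -0.93  2.3  -0.08  0.41 -1.45] Fg [-0.08 -0.6  -0.09] g [ -74.97 -130.08  131.75] w 0.11918008054538587 t 6.8833
((-75, -130, 131), 30, -1.57) world [494.  64. 131.] [-0.002, -0.001, 0.003, 0.0, -0.001, -0.673]
((-75, -130, 131), 30, -3.1416) world [494.  64. 131.] [-0.0, 0.0, 0.0, -0.0, 0.0, -0.785]
```

Call:
{"op": "apply_moves", "data": {"deltas": [0,0,0,0,0,-0.06,0,0,0,0,0,-0.12,0,0,0,0,0,-0.18,0,0,0,0,0,-0.24,0,0,0,0,0,-0.3,0,0,0,0,0,-0.36,0,0,0,0,0,-0.42,0,0,0,0,0,-0.48,0,0,0,0,0,-0.54,0,0,0,0,0,-0.6,0,0,0,0,0,-0.66,0,0,0,0,0,-0.673,0,0,0,0,0,-0.673]}}

```text
clock: 7.97
tool_pos: [494.3, 64.0, 131.8]
eef_rot: [0.662, 0.703, 0.191, 0.176]
contact_force: [-0.2, 0.5, 0.5]
gripper_width: 0.2
finger_force: 0.0
```

Call:
{"op": "apply_moves", "data": {"deltas": [0,0,0,0,0,-0.06,0,0,0,0,0,-0.12,0,0,0,0,0,-0.18,0,0,0,0,0,-0.24,0,0,0,0,0,-0.3,0,0,0,0,0,-0.36,0,0,0,0,0,-0.42,0,0,0,0,0,-0.48,0,0,0,0,0,-0.54,0,0,0,0,0,-0.6,0,0,0,0,0,-0.66,0,0,0,0,0,-0.72,0,0,0,0,0,-0.785,0,0,0,0,0,-0.785,0,0,0,0,0,-0.785]}}

```text
clock: 9.22
tool_pos: [494.2, 64.1, 131.8]
eef_rot: [-0.027, 0.965, 0.011, 0.259]
contact_force: [0.2, 0.6, -0.3]
gripper_width: -0.1
finger_force: 0.0
```

```bash
python3 -c "
from h import *
rep()
chain(((-28,-135,100),30,-3.1416),((-24,-128,44),30,-3.1416),((-24,-95,44),30,-3.1416),((-24,-50,44),30,-3.1416))"
```

```text
q [ 0.21 -0.13 -0.47  2.32  0.11  0.42  1.27] Fg [ 0.27  0.58 -0.29] g [ -75.03 -130.03  131.79] w -0.05019134523470439 t 9.2167
((-28, -135, 100), 30, -3.1416) world [541.  62. 100.] [-0.124, -0.023, 0.255, 0.0, 0.001, -0.007]
((-24, -128, 44), 30, -3.1416) world [545.  70.  44.] [0.122, 0.034, 0.253, 0.0, -0.0, 0.0]
((-24, -95, 44), 30, -3.1416) world [543. 103.  44.] [0.0, 0.165, 0.0, 0.0, -0.0, 0.0]
((-24, -50, 44), 30, -3.1416) world [540. 147.  44.] [0.0, 0.225, 0.0, 0.0, -0.0, 0.0]
```

Call:
{"op": "apply_moves", "data": {"deltas": [-0.124,-0.023,0.255,0,0,-0.007,-0.124,-0.023,0.255,0,0,-0.007,-0.124,-0.023,0.255,0,0,-0.007,-0.124,-0.023,0.255,0,0,-0.007]}}

```text
clock: 9.55
tool_pos: [541.2, 62.4, 99.2]
eef_rot: [-0.034, 0.965, 0.01, 0.258]
contact_force: [-0.8, 0.2, 0.0]
gripper_width: 0.1
finger_force: 0.0
```

Call:
{"op": "apply_moves", "data": {"deltas": [0.122,0.034,0.253,0,0,0,0.122,0.034,0.253,0,0,0,0.122,0.034,0.253,0,0,0,0.122,0.034,0.253,0,0,0,0.122,0.034,0.253,0,0,0]}}

```text
clock: 9.97
tool_pos: [545.2, 69.7, 45.2]
eef_rot: [-0.037, 0.965, 0.009, 0.26]
contact_force: [0.2, -0.3, -0.1]
gripper_width: 0.0
finger_force: 0.0
```

Call:
{"op": "apply_moves", "data": {"deltas": [0,0.03,0,0,0,0,0,0.06,0,0,0,0,0,0.09,0,0,0,0,0,0.11,0,0,0,0,0,0.125,0,0,0,0,0,0.14,0,0,0,0,0,0.155,0,0,0,0,0,0.17,0,0,0,0,0,0.185,0,0,0,0,0,0.2,0,0,0,0,0,0.215,0,0,0,0,0,0.23,0,0,0,0]}}

```text
clock: 10.97
tool_pos: [541.6, 115.4, 43.9]
eef_rot: [-0.037, 0.965, 0.009, 0.259]
contact_force: [-1.3, -3.4, 3.1]
gripper_width: -0.3
finger_force: 1.9
```

```bash
python3 -c "
from h import *
rep();tray()"
```

```text
q [-0.03  0.19 -0.37  2.26  0.84  0.29  0.51] Fg [-1.57 -3.29  3.07] g [-24.15 -82.09  43.88] w -0.3241673514931781 t 10.9667
side 166 [[43, -44], [4, 85], [0, 86], [-11, 86], [-27, 84], [-51, 82], [-55, 80], [-62, 74], [-63, 71], [-65, 64], [-63, 10], [-63, 1], [-62, -17], [-60, -23], [-58, -26], [-53, -34]]
  garlic 116 [-17.51  23.83  53.76]
top 213 [[32, 70], [-31, 75], [-40, 75], [-56, 76], [-61, 75], [-64, 69], [-66, 67], [-87, -49], [-55, -62], [-5, -70], [0, -69], [28, -47]]
  garlic 50 [-14.59  27.57  54.28]
```

Call:
{"op": "apply_moves", "data": {"deltas": [-0.017,-0.02,0.01,0,0,0,-0.035,-0.02,0.02,0,0,0,-0.035,0,0.02,0,0,0,-0.035,0.015,0.02,0,0,0,-0.035,0.03,0.02,0,0,0,-0.035,0.045,0.02,0,0,0,-0.035,0.06,0.02,0,0,0,-0.035,0.075,0.02,0,0,0,-0.035,0.09,0.02,0,0,0,-0.035,0.105,0.02,0,0,0,-0.035,0.12,0.02,0,0,0,-0.035,0.135,0.02,0,0,0,-0.035,0.15,0.02,0,0,0,-0.035,0.165,0.02,0,0,0,-0.035,0.175,0.02,0,0,0]}}

```text
clock: 12.32
tool_pos: [547.0, 151.4, 43.8]
eef_rot: [-0.037, 0.965, 0.009, 0.259]
contact_force: [-1.0, -1.4, 0.5]
gripper_width: -0.0
finger_force: 1.2
```

```bash
python3 -c "
from h import *
rep();tray()"
```

```text
q [-0.11  0.22 -0.37  2.22  0.9   0.34  0.4 ] Fg [-1.09 -1.37  0.54] g [-16.33 -46.59  43.85] w -0.01111461101970921 t 12.3167
side 179 [[6, 110], [5, 119], [1, 120], [-29, 121], [-37, 120], [-45, 116], [-52, 110], [-54, 105], [-55, 102], [-55, 80], [-58, 14], [-57, 5], [-47, -30], [-28, -21]]
  garlic 91 [-13.4   59.8   52.86]
top 145 [[32, 70], [-42, 107], [-50, 107], [-55, 106], [-85, -46], [2, -27]]
  garlic 34 [-9.58 59.19 53.99]
```

Call:
{"op": "apply_moves", "data": {"deltas": [0,0.01,0,0,0,0,0,0.02,0,0,0,0,0,0.03,0,0,0,0,0,0.04,0,0,0,0,0,0.05,0,0,0,0,0,0.05,0,0,0,0]}}

```text
clock: 12.92
tool_pos: [547.6, 152.8, 43.8]
eef_rot: [-0.032, 0.965, 0.003, 0.259]
contact_force: [0.2, -24.6, 11.7]
gripper_width: -0.1
finger_force: 12.8
```

```bash
python3 -c "
from h import *
rep();tray()"
```

```text
q [-0.13  0.22 -0.36  2.21  0.91  0.36  0.37] Fg [ -1.48 -24.57  11.74] g [-15.63 -45.21  43.84] w -0.0619590536684098 t 12.9167
side 177 [[6, 110], [5, 119], [-2, 120], [-32, 122], [-37, 120], [-45, 116], [-51, 112], [-54, 105], [-55, 102], [-55, 80], [-58, 14], [-56, 8], [-44, -11], [-28, -21]]
  garlic 94 [-14.2   59.99  53.4 ]
top 144 [[27, 69], [-42, 107], [-50, 107], [-55, 106], [-87, -49], [-45, -31]]
  garlic 33 [-10.32  58.98  53.23]
```

The tray is seated on the fence (24 N, no further travel). Now I'll move round to the front for a two-finger push to the back.

```bash
python3 -c "
from h import *
P=-3.1416
chain(((-17,-70,44),30,P),((-95,-70,130),30,P),((-115,43,100),40,P),((-105,43,37),40,P),((-75,43,37),40,P))"
```

```text
((-17, -70, 44), 30, -3.1416) world [548. 128.  44.] [0.005, -0.124, -0.003, -0.006, 0.0, -0.0]
((-95, -70, 130), 30, -3.1416) world [470. 123. 130.] [0.123, 0.0, -0.567, -0.0, 0.0, -0.0]
((-115, 43, 100), 40, -3.1416) world [442. 234. 100.] [0.162, 0.565, 0.08, -0.0, -0.087, -0.0]
((-105, 43, 37), 40, -3.1416) world [452. 235.  37.] [0.164, 0.0, 0.273, -0.0, -0.0, -0.0]
((-75, 43, 37), 40, -3.1416) world [482. 237.  37.] [-0.115, 0.0, 0.097, -0.0, -0.0, -0.0]
```

Call:
{"op": "apply_moves", "data": {"deltas": [0,-0.06,0,0,0,0,0,-0.12,0,0,0,0,0,-0.165,0,0,0,0,0,-0.165,0,0,0,0]}}

```text
clock: 13.35
tool_pos: [548.9, 126.3, 43.8]
eef_rot: [-0.036, 0.965, 0.008, 0.259]
contact_force: [0.1, -0.7, 0.1]
gripper_width: 0.1
finger_force: 0.0
```

Call:
{"op": "apply_moves", "data": {"deltas": [0.123,0,-0.567,0,0,0,0.123,0,-0.567,0,0,0,0.123,0,-0.567,0,0,0,0.123,0,-0.567,0,0,0,0.123,0,-0.567,0,0,0], "jaw": 0.4}}

```text
clock: 13.77
tool_pos: [471.1, 123.1, 132.4]
eef_rot: [-0.037, 0.964, 0.009, 0.262]
contact_force: [0.5, 1.0, -0.4]
gripper_width: 59.1
finger_force: 0.0
```

Call:
{"op": "apply_moves", "data": {"deltas": [0.162,0.565,0.08,0,-0.087,0,0.162,0.565,0.08,0,-0.087,0,0.162,0.565,0.08,0,-0.087,0,0.162,0.565,0.08,0,-0.087,0,0.162,0.565,0.08,0,-0.087,0]}}

```text
clock: 14.18
tool_pos: [455.4, 189.8, 110.3]
eef_rot: [-0.035, 0.941, 0.006, 0.335]
contact_force: [0.5, -0.5, -1.4]
gripper_width: 59.5
finger_force: 0.0
```

```bash
python3 -c "
from h import *
P=-3.1416
rep();tray()
chain(((-105,43,37),40,P),((-75,43,37),40,P))"
```

```text
q [ 0.45 -0.12 -1.14  2.4   0.93  0.37  0.11] Fg [ 0.49 -0.54 -1.42] g [-105.     -1.85  110.32] w 59.46651408742574 t 14.1833
side 121 [[6, 110], [5, 119], [-2, 120], [-17, 121], [-29, 121], [-37, 120], [-45, 116], [-51, 112], [-54, 105], [-55, 102], [-55, 80], [-56, 58], [-56, 50], [-52, 49], [-49, 48], [-44, 50]]
  garlic 93 [-10.84  63.85  53.04]
top 193 [[27, 69], [-42, 107], [-50, 107], [-55, 106], [-57, 59], [-57, 45], [-57, 31], [-56, 17], [-54, -2], [-53, -6], [-39, -35], [-35, -36], [-13, -37], [1, -37], [3, -34]]
  garlic 28 [-9.03 60.81 53.21]
((-105, 43, 37), 40, -3.1416) world [452. 235.  37.] [0.223, 0.214, 0.284, -0.003, -0.008, 0.005]
((-75, 43, 37), 40, -3.1416) world [482. 237.  37.] [-0.115, -0.0, 0.096, 0.0, -0.0, 0.0]
```

```bash
python3 -c "
from h import *
P=-3.1416
chain(((-88,43,38),35,P),((-55,43,38),35,P),((-16,43,38),35,P))"
```

```text
((-88, 43, 38), 35, -3.1416) world [469. 236.  38.] [0.154, 0.213, 0.334, -0.003, 0.035, 0.005]
((-55, 43, 38), 35, -3.1416) world [502. 238.  38.] [-0.135, 0.0, 0.094, 0.0, 0.0, 0.0]
((-16, 43, 38), 35, -3.1416) world [541. 241.  38.] [-0.16, 0.0, 0.112, 0.0, 0.0, 0.0]
```

Call:
{"op": "apply_moves", "data": {"deltas": [0.154,0.213,0.334,-0.003,0.035,0.005,0.154,0.213,0.334,-0.003,0.035,0.005,0.154,0.213,0.334,-0.003,0.035,0.005,0.154,0.213,0.334,-0.003,0.035,0.005,0.154,0.213,0.334,-0.003,0.035,0.005,0.154,0.213,0.334,-0.003,0.035,0.005]}}

```text
clock: 14.78
tool_pos: [469.6, 231.8, 36.7]
eef_rot: [-0.032, 0.954, 0.009, 0.298]
contact_force: [0.3, -0.3, 0.3]
gripper_width: 59.9
finger_force: 0.0
```

```bash
python3 -c "
from h import *
P=-3.1416
rep()
chain(((-88,43,38),35,P),((-55,43,38),35,P),((-16,43,38),35,P))"
```

```text
q [ 0.29  0.36 -1.11  2.31  1.45  0.68 -0.3 ] Fg [ 0.26 -0.32  0.33] g [-87.89  39.07  36.72] w 59.92085916343776 t 14.7833
((-88, 43, 38), 35, -3.1416) world [469. 236.  38.] [-0.003, 0.02, -0.006, -0.002, -0.002, -0.001]
((-55, 43, 38), 35, -3.1416) world [502. 238.  38.] [-0.135, -0.0, 0.095, -0.0, -0.0, 0.0]
((-16, 43, 38), 35, -3.1416) world [541. 241.  38.] [-0.16, -0.001, 0.112, -0.0, -0.0, 0.0]
```

Call:
{"op": "apply_moves", "data": {"deltas": [-0.028,0.02,0.011,-0.002,-0.002,0,-0.052,0.02,0.028,-0.002,-0.002,0,-0.077,0.02,0.046,-0.002,-0.002,0,-0.089,0.02,0.054,-0.002,-0.002,0,-0.101,0.02,0.063,-0.002,-0.002,0,-0.114,0.02,0.071,-0.002,-0.002,0,-0.126,0.02,0.08,-0.002,-0.002,0,-0.138,0.02,0.089,-0.002,-0.002,0,-0.151,0.02,0.097,-0.002,-0.002,0,-0.163,0.02,0.106,-0.002,-0.002,0,-0.175,0.02,0.115,-0.002,-0.002,0,-0.188,0.02,0.123,-0.002,-0.002,0,-0.2,0.02,0.132,-0.002,-0.002,0]}}

```text
clock: 15.87
tool_pos: [518.5, 238.0, 40.2]
eef_rot: [-0.032, 0.952, 0.01, 0.303]
contact_force: [-3.9, -2.4, 2.4]
gripper_width: 59.9
finger_force: 2.0
```

```bash
python3 -c "
from h import *
P=-3.1416
rep();tray()
chain(((-16,43,38),35,P))"
```

```text
q [ 0.27  0.44 -1.06  2.22  1.49  0.69 -0.23] Fg [-4.02 -2.08  2.45] g [-38.63  41.81  40.19] w 59.940180419857164 t 15.8667
side 37 [[7, 113], [6, 121], [-6, 121], [-14, 120], [-18, 118], [-24, 114], [-25, 112], [-85, -49]]
  garlic 6 [-23.69 110.61  52.09]
top 54 [[32, 70], [-19, 103], [-22, 105], [-30, 105], [-28, 73], [-24, 64], [-21, 56], [30, 43], [31, 53]]
  garlic 0 
((-16, 43, 38), 35, -3.1416) world [541. 241.  38.] [-0.084, 0.006, 0.074, -0.001, 0.003, -0.001]
```

Call:
{"op": "apply_moves", "data": {"deltas": [-0.012,0,0.009,0,0,0,-0.024,0,0.018,0,0,0,-0.036,0,0.027,0,0,0,-0.048,0,0.036,0,0,0,-0.06,0,0.045,0,0,0,-0.07,0,0.052,0,0,0,-0.076,0,0.056,0,0,0]}}

```text
clock: 16.55
tool_pos: [537.5, 239.5, 40.0]
eef_rot: [-0.032, 0.952, 0.01, 0.303]
contact_force: [-2.7, -0.5, 3.0]
gripper_width: 59.9
finger_force: 1.9
```

```bash
python3 -c "
from h import *
P=-3.1416
rep();tray()"
```

```text
q [ 0.27  0.47 -1.04  2.18  1.49  0.7  -0.2 ] Fg [-2.75 -0.28  3.01] g [-19.59  42.    40.  ] w 59.90499441039376 t 16.55
side 21 [[1, 77], [7, 113], [5, 119], [0, 117], [-6, 110], [-78, -49]]
  garlic 6 [-87.9  -47.29  76.31]
top 22 [[32, 70], [-2, 103], [-5, 104], [-10, 103], [-6, 66], [-2, 58], [25, 59]]
  garlic 0
```

Call:
{"op": "apply_moves", "data": {"deltas": [-0.006,0,0.004,0,0,0,-0.012,0,0.008,0,0,0,-0.018,0,0.012,0,0,0,-0.024,0,0.017,0,0,0,-0.024,0,0.017,0,0,0]}}

```text
clock: 17.07
tool_pos: [543.5, 239.8, 40.0]
eef_rot: [-0.032, 0.952, 0.01, 0.303]
contact_force: [-2.0, -1.1, 1.6]
gripper_width: 59.9
finger_force: 1.1
```

Call:
{"op": "apply_moves", "data": {"deltas": [-0.006,0,0.004,0,0,0,-0.012,0,0.008,0,0,0,-0.018,0,0.012,0,0,0,-0.018,0,0.012,0,0,0]}}

```text
clock: 17.4
tool_pos: [544.1, 240.3, 38.5]
eef_rot: [-0.033, 0.953, 0.009, 0.301]
contact_force: [-27.3, -6.3, 14.8]
gripper_width: 59.8
finger_force: 13.6
```

```bash
python3 -c "
from h import *
rep();tray()
p,d=robot.camera('side'); a=cv2.resize(p[155:275,185:345],None,fx=5,fy=5)
p,d=robot.camera('top'); b=cv2.resize(p[155:275,205:365],None,fx=5,fy=5)
cv2.imwrite('pics/s3.png',cv2.resize(np.vstack([a,b]),(400*4//2,600))[:,:,::-1])"
```

```text
q [ 0.27  0.49 -1.03  2.17  1.49  0.7  -0.18] Fg [-27.67  -4.35  14.76] g [-12.98  42.29  38.48] w 59.79713895872184 t 17.4
side 13 [[7, 82], [7, 113], [3, 114], [-4, 107], [-85, -49], [-78, -49], [6, 79]]
  garlic 6 [-86.83 -47.1   75.85]
top 19 [[32, 70], [7, 102], [3, 104], [-5, 104], [1, 63], [31, 53]]
  garlic 0
```

View pics/s3.png

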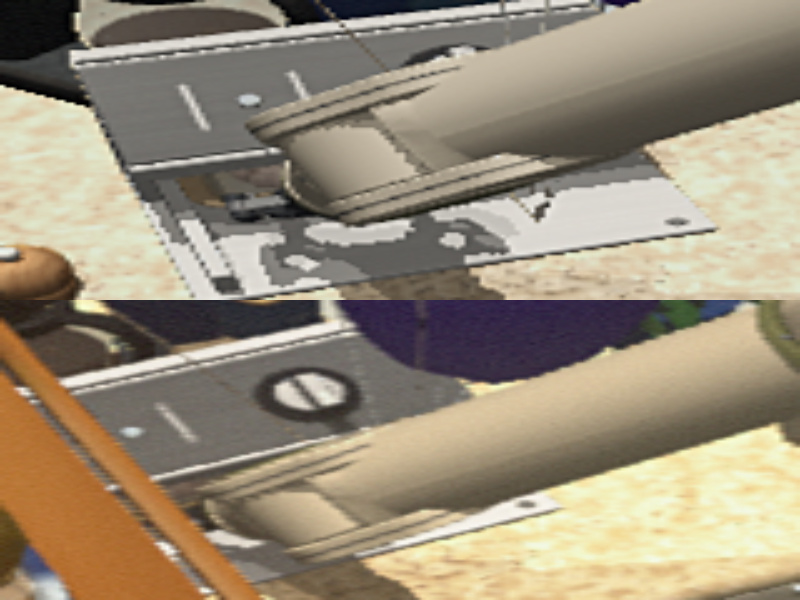

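The push stopped hard at 27 N, so the tray should be on the back wall. I'll retreat and check.

Call:
{"op": "apply_moves", "data": {"deltas": [0.08,0,-0.056,0,0,0,0.18,0,-0.126,0,0,0,0.18,0,-0.126,0,0,0]}}

```text
clock: 17.85
tool_pos: [500.4, 237.2, 39.0]
eef_rot: [-0.033, 0.953, 0.01, 0.302]
contact_force: [0.4, -0.4, -0.4]
gripper_width: 59.6
finger_force: 0.0
```

```bash
python3 -c "
from h import *
P=-3.1416
rep()
chain(((-75,-20,160),35,P),((-45,-90,215),35,P))"
```

```text
q [ 0.28  0.41 -1.08  2.26  1.48  0.69 -0.26] Fg [ 0.37 -0.42 -0.39] g [-56.78  42.3   39.02] w 59.55402721072674 t 17.85
((-75, -20, 160), 35, -3.1416) world [487. 174. 160.] [-0.274, -0.313, -0.546, -0.001, 0.002, 0.0]
((-45, -90, 215), 35, -3.1416) world [521. 106. 215.] [-0.281, -0.35, -0.139, 0.0, 0.0, 0.0]
```

Call:
{"op": "apply_moves", "data": {"deltas": [-0.274,-0.313,-0.546,0,0,0,-0.274,-0.313,-0.546,0,0,0,-0.274,-0.313,-0.546,0,0,0,-0.274,-0.313,-0.546,0,0,0,-0.274,-0.313,-0.546,0,0,0,-0.274,-0.313,-0.546,0,0,0]}}

```text
clock: 18.35
tool_pos: [487.9, 173.8, 146.9]
eef_rot: [-0.031, 0.955, 0.004, 0.295]
contact_force: [-0.8, -1.5, -0.7]
gripper_width: 59.7
finger_force: 0.0
```

Call:
{"op": "apply_moves", "data": {"deltas": [-0.281,-0.35,-0.139,0,0,0,-0.281,-0.35,-0.139,0,0,0,-0.281,-0.35,-0.139,0,0,0,-0.281,-0.35,-0.139,0,0,0,-0.281,-0.35,-0.139,0,0,0]}}

```text
clock: 18.77
tool_pos: [523.5, 106.7, 202.4]
eef_rot: [-0.03, 0.955, 0.004, 0.296]
contact_force: [-0.5, 0.9, 0.1]
gripper_width: 59.9
finger_force: 0.0
```

```bash
python3 -c "
from h import *
rep();tray()
p,d=robot.camera('side'); a=cv2.resize(p[155:275,185:345],None,fx=5,fy=5)
cv2.imwrite('pics/s4.png',a[:,:,::-1])"
```

```text
q [ 0.45 -0.2  -0.77  2.21  0.07  0.5   1.23] Fg [-0.47  0.93  0.08] g [-42.89 -89.55 202.45] w 59.89754181092079 t 18.7667
side 152 [[7, 82], [7, 113], [3, 114], [-5, 104], [-85, -49], [-78, -49], [5, -32], [6, -29], [6, -17]]
  garlic 6 [-88.31 -47.58  77.15]
top 110 [[32, 70], [7, 102], [3, 104], [-5, 104], [-7, 102], [-7, 64], [-7, 11], [-7, 3], [-7, -11], [-7, -18], [-5, -23], [1, -29], [2, -27], [4, -24], [29, 57]]
  garlic 10 [-87.59 -46.48  73.17]
```

View pics/s4.png

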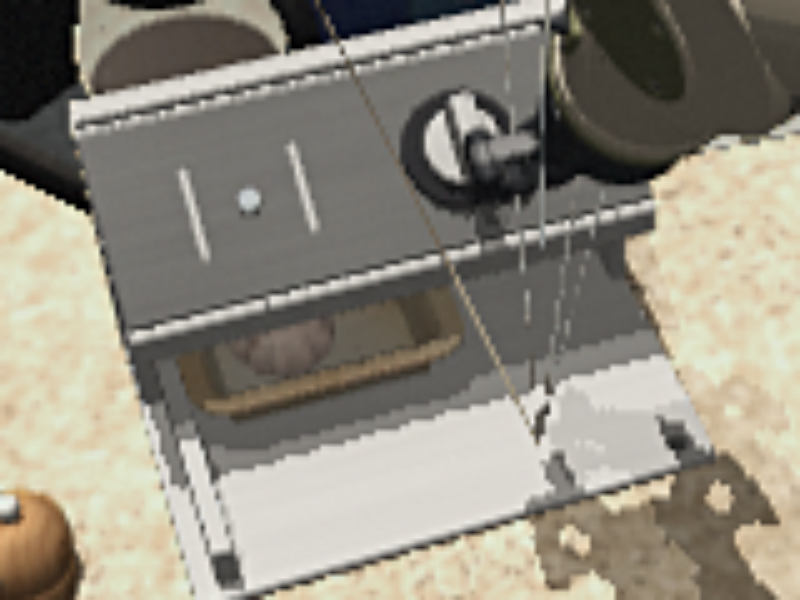

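The tray is square to the back, with its near rim at grill x = -7 all along, and the garlic is inside. I'll add a light leftward nudge at its right front to make sure it sits on the fence.

```bash
python3 -c "
from h import *
P=-3.1416
chain(((-50,-95,100),38,P),((-25,-95,41),38,P),((-2,-90,41),38,P),((-2,-60,41),38,P))"
```

```text
((-50, -95, 100), 38, -3.1416) world [517. 101. 100.] [0.306, -0.03, 0.4, -0.006, -0.033, 0.001]
((-25, -95, 41), 38, -3.1416) world [542. 102.  41.] [0.083, -0.0, 0.309, -0.0, -0.0, -0.0]
((-2, -90, 41), 38, -3.1416) world [564. 109.  41.] [-0.09, 0.025, 0.071, -0.0, -0.0, -0.0]
((-2, -60, 41), 38, -3.1416) world [562. 139.  41.] [-0.0, 0.15, -0.0, -0.0, -0.0, -0.0]
```

Call:
{"op": "apply_moves", "data": {"deltas": [0.306,-0.03,0.4,-0.006,-0.033,0.001,0.306,-0.03,0.4,-0.006,-0.033,0.001,0.306,-0.03,0.4,-0.006,-0.033,0.001,0.306,-0.03,0.4,-0.006,-0.033,0.001,0.306,-0.03,0.4,-0.006,-0.033,0.001], "jaw": -1}}

```text
clock: 19.33
tool_pos: [516.9, 99.8, 101.2]
eef_rot: [-0.032, 0.945, 0.011, 0.325]
contact_force: [0.5, -0.2, 0.2]
gripper_width: 0.7
finger_force: 0.0
```

Call:
{"op": "apply_moves", "data": {"deltas": [0.083,0,0.309,0,0,0,0.083,0,0.309,0,0,0,0.083,0,0.309,0,0,0,0.083,0,0.309,0,0,0]}}

```text
clock: 19.67
tool_pos: [542.8, 101.3, 43.3]
eef_rot: [-0.032, 0.945, 0.01, 0.326]
contact_force: [1.1, -0.8, 0.1]
gripper_width: 0.1
finger_force: 0.0
```

```bash
python3 -c "
from h import *
P=-3.1416
rep()
chain(((-2,-90,41),38,P),((-2,-60,41),38,P))"
```

```text
q [ 0.55  0.29 -0.95  2.33  1.68  0.38 -0.22] Fg [ 1.07 -0.86  0.13] g [-23.97 -96.3   43.26] w 0.09090154109550112 t 19.6667
((-2, -90, 41), 38, -3.1416) world [564. 109.  41.] [-0.079, 0.032, 0.076, -0.001, 0.0, -0.001]
((-2, -60, 41), 38, -3.1416) world [562. 139.  41.] [-0.001, 0.15, 0.0, -0.0, 0.0, 0.0]
```

Call:
{"op": "apply_moves", "data": {"deltas": [-0.079,0.032,0.076,0,0,0,-0.079,0.032,0.076,0,0,0,-0.079,0.06,0.076,0,0,0,-0.079,0.09,0.076,0,0,0,-0.079,0.12,0.076,0,0,0,-0.079,0.14,0.076,0,0,0,-0.079,0.16,0.076,0,0,0,-0.079,0.18,0.076,0,0,0]}}

```text
clock: 20.33
tool_pos: [561.9, 138.1, 42.0]
eef_rot: [-0.032, 0.945, 0.009, 0.326]
contact_force: [0.5, -0.2, -0.0]
gripper_width: -0.2
finger_force: 0.0
```

Call:
{"op": "apply_moves", "data": {"deltas": [0,0.01,0,0,0,0,0,0.02,0,0,0,0,0,0.03,0,0,0,0,0,0.03,0,0,0,0]}}

```text
clock: 20.67
tool_pos: [561.6, 144.0, 41.6]
eef_rot: [-0.032, 0.945, 0.01, 0.325]
contact_force: [-0.1, -0.7, 0.5]
gripper_width: -0.2
finger_force: 0.0
```

```bash
python3 -c "
from h import *
rep()"
```

```text
q [ 0.45  0.38 -0.96  2.26  1.64  0.5  -0.21] Fg [-0.16 -0.72  0.47] g [ -2.28 -54.98  41.65] w -0.15617978447099848 t 20.6667
```

Call:
{"op": "apply_moves", "data": {"deltas": [0,0.008,0,0,0,0,0,0.016,0,0,0,0,0,0.024,0,0,0,0,0,0.032,0,0,0,0,0,0.032,0,0,0,0]}}

```text
clock: 21.08
tool_pos: [561.4, 148.2, 41.4]
eef_rot: [-0.03, 0.945, 0.008, 0.325]
contact_force: [-3.6, -6.4, 3.2]
gripper_width: -0.1
finger_force: 3.2
```

Call:
{"op": "apply_moves", "data": {"deltas": [0,0.008,0,0,0,0,0,0.016,0,0,0,0,0,0.024,0,0,0,0,0,0.024,0,0,0,0]}}

```text
clock: 21.42
tool_pos: [561.5, 148.6, 41.0]
eef_rot: [-0.028, 0.945, 0.005, 0.325]
contact_force: [-7.4, -19.5, 11.4]
gripper_width: 0.0
finger_force: 9.6
```

```bash
python3 -c "
from h import *
rep();tray()"
```

```text
q [ 0.43  0.39 -0.97  2.26  1.63  0.53 -0.22] Fg [ -8.73 -18.98  11.38] g [ -1.98 -50.33  41.04] w 0.046580758326096434 t 21.4167
side 118 [[7, 82], [7, 113], [3, 114], [-5, 104], [-5, 93], [-5, 39], [-5, 7], [-3, 3], [6, 4], [6, 15]]
  garlic 5 [-88.89 -42.88  72.21]
top 79 [[32, 70], [7, 102], [3, 104], [-5, 104], [-7, 102], [-87, -49], [1, 3], [31, 53]]
  garlic 1 [-88.23 -36.26  82.89]
```

```bash
python3 -c "
from h import *
P=-3.1416
chain(((-2,-80,41),38,P),((-60,-80,120),38,P),((-30,-50,215),35,P),((-8.6,-50.3,224),35,P),((24.4,-50.3,177),35,P))"
```

```text
((-2, -80, 41), 38, -3.1416) world [564. 119.  41.] [-0.001, -0.148, 0.002, -0.008, -0.0, -0.003]
((-60, -80, 120), 38, -3.1416) world [506. 115. 120.] [-0.014, -0.0, -0.489, -0.0, -0.0, 0.0]
((-30, -50, 215), 35, -3.1416) world [534. 147. 215.] [-0.411, 0.15, -0.282, -0.0, 0.026, 0.0]
((-8.6, -50.3, 224), 35, -3.1416) world [555. 148. 224.] [-0.113, -0.002, 0.024, -0.0, 0.0, 0.0]
((24.4, -50.3, 177), 35, -3.1416) world [588. 151. 177.] [-0.001, 0.0, 0.287, -0.0, 0.0, 0.0]
```

Call:
{"op": "apply_moves", "data": {"deltas": [0,-0.06,0,0,0,0,0,-0.12,0,0,0,0,0,-0.17,0,0,0,0,0,-0.17,0,0,0,0]}}

```text
clock: 21.85
tool_pos: [563.3, 118.6, 41.5]
eef_rot: [-0.03, 0.945, 0.009, 0.325]
contact_force: [-0.1, -0.2, -0.0]
gripper_width: -0.2
finger_force: 0.0
```

Call:
{"op": "apply_moves", "data": {"deltas": [-0.014,0,-0.489,0,0,0,-0.014,0,-0.489,0,0,0,-0.014,0,-0.489,0,0,0,-0.014,0,-0.489,0,0,0,-0.014,0,-0.489,0,0,0]}}

```text
clock: 22.27
tool_pos: [507.6, 116.4, 113.0]
eef_rot: [-0.032, 0.947, 0.008, 0.32]
contact_force: [-0.2, -0.5, -0.9]
gripper_width: 0.1
finger_force: 0.0
```

Call:
{"op": "apply_moves", "data": {"deltas": [-0.411,0.15,-0.282,0,0.026,0,-0.411,0.15,-0.282,0,0.026,0,-0.411,0.15,-0.282,0,0.026,0,-0.411,0.15,-0.282,0,0.026,0,-0.411,0.15,-0.282,0,0.026,0,-0.411,0.15,-0.282,0,0.026,0], "jaw": 0.2}}

```text
clock: 22.77
tool_pos: [537.2, 149.4, 207.8]
eef_rot: [-0.032, 0.955, 0.007, 0.296]
contact_force: [-0.1, -0.5, -0.3]
gripper_width: 51.1
finger_force: 0.0
```

```bash
python3 -c "
from h import *
P=-3.1416
rep();tray()
chain(((-8.6,-50.3,224),35,P),((24.4,-50.3,177),35,P))"
```

```text
q [ 0.52 -0.13 -0.93  2.14  0.21  0.53  1.05] Fg [-0.12 -0.46 -0.26] g [-26.23 -47.88 207.75] w 51.14000080666724 t 22.7667
side 148 [[7, 82], [6, 110], [3, 114], [-4, 107], [-85, -49], [5, -32], [6, -29], [6, -17]]
  garlic 3 [-89.24 -42.66  77.23]
top 110 [[32, 70], [7, 102], [3, 104], [-5, 104], [-7, 102], [-8, 25], [-7, 3], [-7, -11], [-7, -18], [-5, -23], [1, -29], [6, -28]]
  garlic 7 [-89.04 -44.45  77.47]
((-8.6, -50.3, 224), 35, -3.1416) world [555. 148. 224.] [-0.129, -0.006, -0.023, -0.004, -0.006, -0.0]
((24.4, -50.3, 177), 35, -3.1416) world [588. 151. 177.] [-0.001, 0.0, 0.287, 0.0, -0.0, -0.0]
```

Call:
{"op": "apply_moves", "data": {"deltas": [-0.129,-0.006,-0.023,-0.004,-0.006,0,-0.129,-0.006,-0.023,-0.004,-0.006,0,-0.129,-0.006,-0.023,-0.004,-0.006,0]}}

```text
clock: 23.12
tool_pos: [555.6, 147.9, 224.5]
eef_rot: [-0.032, 0.953, 0.011, 0.301]
contact_force: [0.0, -0.5, 1.0]
gripper_width: 51.6
finger_force: 0.0
```

Call:
{"op": "apply_moves", "data": {"deltas": [0,0,0.1,0,0,0,0,0,0.2,0,0,0,0,0,0.25,0,0,0,0,0,0.28,0,0,0,0,0,0.28,0,0,0]}}

```text
clock: 23.53
tool_pos: [586.5, 150.2, 176.5]
eef_rot: [-0.033, 0.954, 0.011, 0.299]
contact_force: [-0.4, -0.7, -0.6]
gripper_width: 51.1
finger_force: 0.0
```

```bash
python3 -c "
from h import *
P=-3.1416
rep()
chain(((24.4,-50.3,177),35,P))
p,d=robot.camera('side'); a=cv2.resize(p[130:230,220:350],None,fx=5,fy=5)
cv2.imwrite('pics/s5.png',a[:,:,::-1])"
```

```text
q [ 0.52  0.09 -0.97  2.08  0.6   0.5   0.76] Fg [-0.46 -0.71 -0.59] g [ 23.   -50.49 176.53] w 51.10708033182389 t 23.5333
((24.4, -50.3, 177), 35, -3.1416) world [588. 151. 177.] [-0.007, 0.001, 0.002, 0.0, -0.002, -0.001]
```

View pics/s5.png

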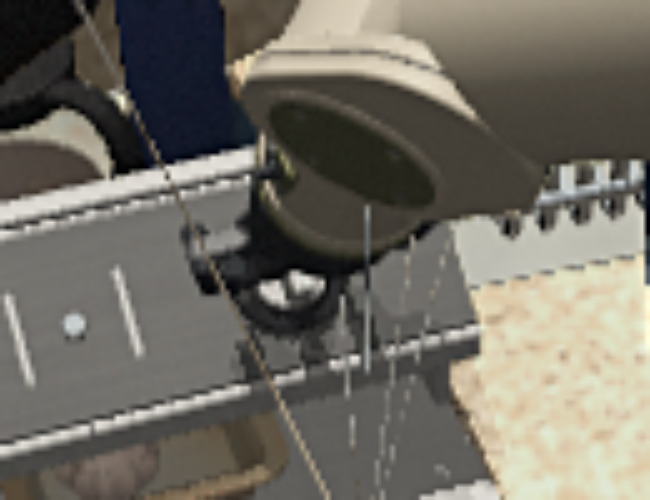

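The gripper straddles the knob, with its left finger at (210,265) and the knob disc at (290,295). Closing.

Call:
{"op": "apply_moves", "data": {"deltas": [0,0,0,0,0,0,0,0,0,0,0,0,0,0,0,0,0,0,0,0,0,0,0,0,0,0,0,0,0,0,0,0,0,0,0,0], "jaw": -1, "newtons": 40}}

```text
clock: 24.08
tool_pos: [587.8, 148.5, 180.1]
eef_rot: [-0.032, 0.953, 0.009, 0.301]
contact_force: [-10.5, -7.9, 10.1]
gripper_width: 13.1
finger_force: 39.2
```

```bash
python3 -c "
from h import *
rep();print(pose()[2]['ft_torque'],pose()[2]['finger_force'])"
```

```text
q [ 0.53  0.08 -0.97  2.08  0.59  0.51  0.76] Fg [-11.03  -7.16  10.07] g [ 24.24 -52.34 180.09] w 13.11400411061824 t 24.0833
[-1.36  1.2  -0.83] 39.183921217918396
```

Call:
{"op": "apply_moves", "data": {"deltas": [0,-0.009,-0.02,0,0,0,0,-0.009,-0.02,0,0,0.05,0,-0.009,-0.02,0,0,0.1,0,-0.009,-0.02,0,0,0.15,0,-0.009,-0.02,0,0,0.2,0,-0.009,-0.02,0,0,0.25,0,-0.009,-0.02,0,0,0.25]}}

```text
clock: 24.67
tool_pos: [585.6, 149.4, 182.6]
eef_rot: [0.207, 0.931, 0.087, 0.289]
contact_force: [16.2, 5.1, -17.3]
gripper_width: 12.8
finger_force: 43.4
```

```bash
python3 -c "
from h import *
rep();print(pose()[2]['ft_torque'],pose()[2]['finger_force'])"
```

```text
q [ 0.5   0.07 -0.94  2.08  0.55  0.5   0.29] Fg [ 16.56   3.97 -17.34] g [ 22.09 -51.24 182.58] w 12.849483013922255 t 24.6667
[ 0.77 -0.22  0.56] 43.444159626960754
```

Call:
{"op": "apply_moves", "data": {"deltas": [0,0,0.012,0,0,0.05,0,0,0.012,0,0,0.1,0,0,0.012,0,0,0.15,0,0,0.012,0,0,0.2,0,0,0.012,0,0,0.25,0,0,0.012,0,0,0.3,0,0,0.012,0,0,0.34,0,0,0.012,0,0,0.34]}}

```text
clock: 25.33
tool_pos: [587.2, 150.3, 182.5]
eef_rot: [0.504, 0.809, 0.178, 0.245]
contact_force: [-9.0, 1.6, 10.1]
gripper_width: 12.9
finger_force: 49.9
```

```bash
python3 -c "
from h import *
rep();print(pose()[2]['ft_torque'],pose()[2]['finger_force'])
R=pose()[1];print('spin',Ro.from_matrix(tool(35,-3.1416).T@R).as_rotvec())"
```

```text
q [ 0.44  0.07 -0.89  2.08  0.55  0.5  -0.39] Fg [-8.91  2.23 10.13] g [ 23.72 -50.43 182.52] w 12.90428441083028 t 25.3333
[0.28 1.11 0.16] 49.887569546699524
spin [-0.   -0.    1.19]
```

Spin is 1.19 rad and the knob is still held, so I'll release. I open only slightly, so the fingers don't sweep the bar, and then back straight out.

Call:
{"op": "apply_moves", "data": {"deltas": [0,0,-0.008,0,0,0,0,0,-0.008,0,0,0,0,0,-0.008,0,0,0,0,0,-0.008,0,0,0,0,0,-0.008,0,0,0], "jaw": 0.1}}

```text
clock: 25.75
tool_pos: [586.2, 148.4, 182.2]
eef_rot: [0.503, 0.81, 0.177, 0.244]
contact_force: [-0.6, 0.0, 1.0]
gripper_width: 46.9
finger_force: 0.0
```

Call:
{"op": "apply_moves", "data": {"deltas": [0,0,-0.1,0,0,0,0,0,-0.2,0,0,0,0,0,-0.3,0,0,0,0,0,-0.4,0,0,0,0,0,-0.4,0,0,0]}}

```text
clock: 26.17
tool_pos: [540.4, 146.0, 251.2]
eef_rot: [0.502, 0.81, 0.178, 0.246]
contact_force: [1.9, 0.6, 0.2]
gripper_width: 47.1
finger_force: 0.0
```

```bash
python3 -c "
from h import *
P=-3.1416
rep()
W=lambda x,y,z:tuple(w2g([x,y,z]).round())
chain((W(500,60,230),35,P+1.2))"
```

```text
q [ 0.46 -0.2  -0.83  2.1   0.08  0.59  0.  ] Fg [1.98 0.48 0.15] g [-23.27 -51.49 251.16] w 47.07335272619563 t 26.1667
((np.float64(-70.0), np.float64(-134.0), np.float64(230.0)), 35, -1.9416) world [500.  60. 230.] [-0.286, -0.39, -0.049, 0.003, 0.001, 0.01]
```

Call:
{"op": "apply_moves", "data": {"deltas": [-0.286,-0.39,-0.049,0,0,0,-0.286,-0.39,-0.049,0,0,0,-0.286,-0.39,-0.049,0,0,0,-0.286,-0.39,-0.049,0,0,0,-0.286,-0.39,-0.049,0,0,0]}}

```text
clock: 26.58
tool_pos: [499.2, 59.3, 226.1]
eef_rot: [0.503, 0.81, 0.176, 0.244]
contact_force: [0.6, -0.2, 0.6]
gripper_width: 47.0
finger_force: 0.0
```

```bash
python3 -c "
from h import *
rep();tray()
p,d=robot.camera('side'); a=cv2.resize(p[155:295,185:425],None,fx=3.3,fy=3.3)
cv2.imwrite('pics/s6.png',a[:,:,::-1])"
```

```text
q [ 0.37 -0.32 -0.55  2.26 -0.16  0.55  0.36] Fg [ 0.61 -0.21  0.57] g [ -70.39 -135.1   226.07] w 47.013746706719616 t 26.5833
side 146 [[7, 82], [7, 113], [3, 114], [-5, 104], [-85, -49], [-78, -49], [5, -32], [6, -29], [6, -17]]
  garlic 5 [-87.23 -45.57  75.57]
top 106 [[32, 70], [7, 102], [3, 104], [-5, 104], [-7, 102], [-7, 56], [-7, 11], [-7, 3], [-7, -11], [-7, -18], [-5, -23], [1, -29], [4, -31]]
  garlic 11 [-87.63 -47.05  75.37]
```

View pics/s6.png

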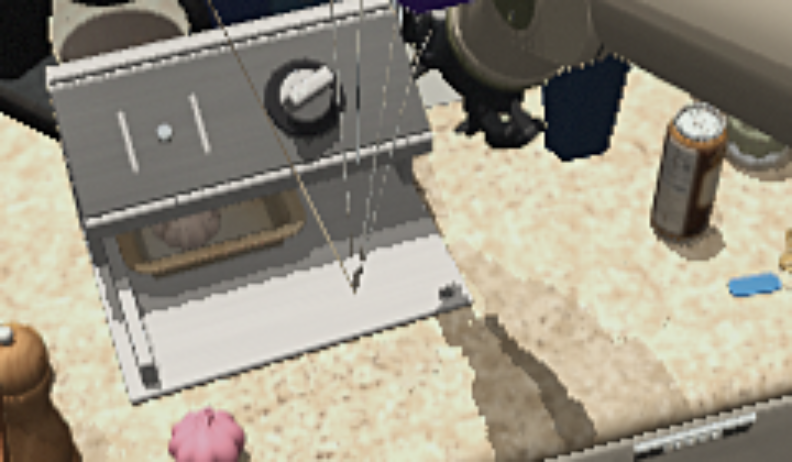

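The knob bar at (308,88) has turned clockwise and stays turned. The tray is home with the garlic in it, the bystanders are in place, and the gripper is clear. Handing in.

```bash
python3 -c "
from plant import robot
print(robot.finish_job())"
```

```text
the job is handed in; nothing more can be done
None
```

The tray is home against the fence and back wall with the garlic still in it, the timer knob is past its detent and stayed on, and the job was handed in at about 27 s of the 59 s limit. No verdict came back at hand-in.

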